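# Flip stop down and tile home on the tile cutter

## Robot

A 7-joint arm with a two-finger parallel gripper is mounted at the origin on the work surface. World frame = base frame: x ahead of the robot, y to its left, z up, the work surface at z = 0. Lengths are in m, angles in degrees, forces in N, time in s.
With the tool pointing down it reaches from about 0.4 to 0.85 m from the base axis. Payload 6.9 kg.
Tool frame: the origin (TCP) lies at the very end of the fingers, on their centre line; the grasp point (between the pads) lies bot.grip_point_offset behind it (bot.grip_point_offset is the distance from the TCP to the grasp point, in m); y points along the fingers, z is the direction in which the jaws open and shut, and the axes are right-handed (so a half turn about y gives the same grasp; the last joint's range is limited). The gripper opens to 85 mm and grips with 20 to 120 N. Pads are 22 mm wide; open, the fingers measure 114 mm over their backs; the gripper's body (76 mm by 85 mm) begins 54 mm behind the grasp point. The pads swing forward as they close: fully open they stand 13 mm farther back than shut.
Start: joints at [72.336, 29.078, -13.613, 85.955, 7.202, 65.827, -8.869], TCP at [0.251, -0.572, 0.231] pointing down, gripper open.
Joint ranges: [-176.47, 176.47], [-13.61, 117.27], [-81.72, 77.17], [0.22, 143.17], [-87.28, 267.28], [10, 112.55], [-165.47, 165.47]. Speed limits (degrees/s): [136.94, 136.94, 180, 180, 180, 180, 180].

## Interface

Orientations are given as [roll, pitch, yaw] about the fixed x, y, z axes, in that order (R = Rz(yaw) Ry(pitch) Rx(roll)).
In Python, from plant import bot gives the robot as it stands.
- The arm moves only by the tool servo_tool, never from a script. Its argument "motion" is a list of rows, each an object of numbers: "tx", "ty", "tz": the shift along the tool's x, y, z in cm; "yaw": the turn about the tool's y in degrees. In form: [{"tx": .., "ty": .., "tz": .., "yaw": ..}, ...]. A call has 1 to 12 rows; each row is the pose to reach, as a shift and turn from the pose measured when the call began, along the tool's axes at that moment; what a row does not reach only later rows make up. A row lasts 1/12 s, in which the tool goes at most 41.7 mm and 7.16 degrees, less where a joint would pass 70% of its speed; a pose out of reach is approached as far as the arm can. A call with a gripper value outside its range is refused whole. "hand" is the opening, from 0 (shut) to 1 (fully open), set as the call begins (left out, the last holds). The fingers move at their own pace and stop on an object; "squeeze" is the grip in N (left out, the last holds). Time passes only in rows, so rows that repeat a pose let the fingers close. It gives the time, the measured TCP pose, the force and the opening at its end, in the units of the state.
- bot.sense(): the state, without advancing time (a new reading comes with each control period).
- bot.get_image(name): name is "scene" or "top" or "wrist"; returns the picture (400x640x3 uint8, red, green, blue); there is no depth.
- bot.get_calibration(name): a dict with "mtx" (3x3 intrinsics, pixels), "k1" (the pictures are not rectified: a ray, as slopes to the right and down, at radius r is drawn at 1 + k1 r^2 times it, then the intrinsics apply), "eye" and "attitude" of the camera in the world; the wrist camera has in their place "mount" (4x4, takes a point from camera to tool coordinates, whose origin is the TCP and whose axes are the tool frame's). Camera axes: x right, y up, looking along -z (the intrinsics and any distortion apply to the point x, -y, -z); pixel columns grow to the right and rows downward; lengths in m; the calibration is good to about 2 mm. A picture is of the moment at which its call begins: read the wrist's pose just before it. get_calibration takes no time and is no camera call.
- bot.hand_in(): hands the job in, once; it reports no verdict.
The state is a dict: "t": time; "joints": joint angles; "joint_vel": joint speeds; "joint_efforts": joint torques, N m; "tool_pos": TCP position; "tool_rot": TCP orientation; "wrist_force": force on the tool from outside, world axes, zero at the start; "ft_torque": the same for the moment, N m; "opening": finger opening in m.
Only numpy, scipy, OpenCV 4.12 (cv2) and the standard library are available. Lean on these libraries where they do the work, as an engineer would, in place of code of your own. Each camera call takes 0.05 s, during which the arm holds its last target.

## Task

Get this tile ready to be scored: flip the raised stop arm on the cutter's fence fully down, then slide the tile along the bed, under the guide rods, until it lies flat with its long side flush against the fence and its leading end up against the stop. The stop is already set to size, so do not shift its block along the fence, and leave the jar, the tool cup and the cut pieces where they are.

Things in the scene. Friction and masses are not known exactly. Their poses are not given: they have to be found in the camera images.
- fence_zero (a point): Reference point of the tile cutter, fixed to the bench: where the score line meets the fence's front face, at bed level, 22 mm above the bench. x runs along the score line away from the robot, y along the fence to the left, z up. The fence is an aluminium bar across the far end of the whole bed, front face at x = 0, 22 mm thick, 24 mm high.
- bed_mid (a point): Centre of the cutter's flat bed surface, 240 mm along x (up to the fence) by 500 mm along y: in fence_zero's frame it reaches x = -240 to 0 and y = -300 to +200 mm. Rubber pads in the middle, grey side supports, all at one level. Same axes as fence_zero.
- rods_mid (a point): Midway along the two 12 mm steel guide rods that run side by side above the score line, fence_zero y = -21 to +21 mm; undersides 58 mm, tops 70 mm above the bed. They end in posts 56 mm wide, 80 mm above the bed, one behind the fence (x = 37 to 63 mm) and one at the near end (x = -265 to -239 mm).
- carriage (a point): Middle of the scoring carriage, parked at the near end of the guide rods and fixed there, 60 x 52 mm; its handle lies folded down along the top of the rods towards the fence, to x = -85 mm of fence_zero, 20 mm thick, its top 104 mm above the bed. Not used.
- tile_mid (a point): Centre (half-way up) of the plain terracotta tile: 100 mm along its x, 200 mm along its y (this long side goes along the fence), 12 mm thick, about 0.5 kg. It lies loose on the bed right of the guide rods, a little askew and short of the fence, axes roughly as fence_zero's. Sliding it takes about 2 to 5 N.
- stop_block (a point): Middle of the flip stop's hinge axis, in its dark steel block (30 along x, 40 along y, 26 mm high) clamped on top of the fence left of the guide rods. The axis runs along the fence, 12 mm behind its front face, 40 mm above the bed. Axes as fence_zero. Its clamp knob is tight: a shove of over 100 N would shift it.
- bar_end (a point): Free end of the flip arm's bar, 64 mm from the hinge axis. The aluminium arm is an L, 20 mm wide along y, centred on the block: a bar 14 mm thick, and at its end an 18 mm thick leg square to it. Down, the bar lies level over the fence towards the robot, its top 47 mm above the bed, and the leg hangs in front of the fence to 4 mm above the bed.
- stop_face (a point): Centre of the arm's stopping face, on the leg's side towards -y (to the guide rods and the tile), 10 mm to the -y side of stop_block; it turns with the arm. With the arm down it is 43 mm in front of the fence, 8 mm above the bed, with fence_zero's axes. The tile's leading (+y) end must come up against it.
- flip_arm (a joint): Angle of the flip arm, rad: 0 fully down in the tile's path, 1.57 bar straight up, 2.2 its end stop, leaning away from the robot. It starts parked at 1.75 to 2.1, bar end about 100 mm above the bed. Slightly stiff hinge: pushed from behind towards the robot past about 1.2 rad it falls the rest of the way by its own weight in about a second.
- jar: Lidded glaze jar, 68 mm across, 95 mm high, standing on the bench to the left of the cutter; origin at the centre of its underside. Leave it.
- tool_cup: White cup of modelling tools, 80 mm across, 90 mm high, tools reaching up to 215 mm, on the bench to the left of the cutter, nearer the robot; origin at the centre of its underside. Leave it.
- cut_pieces: Stack of three cut tile pieces, about 107 x 77 mm, 36 mm high, on the bench to the right of the cutter; origin at the centre of its underside. Leave it.
Things that resemble listed ones, but are neither listed nor needed, are in the scene too. What is meant by the part that bears tile_mid is not black, and is the smaller of those in its own colour.

How it is judged (in metres and radians):
On the way:
1. the stop arm is fully down while the tile's end is still short of it (value of joint flip_arm below 0.06 rad and y of tile_mid in the frame of stop_face below -0.11 m), for 0.2 s.
At the end, for the whole second after the job is handed in: The stop arm is fully down (within 0.06 rad), and the tile lies still and flat on the bed, its long side along the fence (within 0.03 rad) and within 4 mm of touching it, its leading end within 4 mm of touching the stop face (value of joint flip_arm below 0.06 rad and y of tile_mid in the frame of stop_face between -0.104 and -0.096 m and x of tile_mid in the frame of fence_zero between -0.054 and -0.046 m and z of tile_mid in the frame of fence_zero below 0.009 m and angle between the y axis of tile_mid and the y axis of fence_zero, either way round below 0.03 rad and angle between tile_mid's own z axis and vertical below 0.03 rad and linear speed of tile below 0.01 m/s).
It fails at once if the stop's block is shifted more than 4 mm along the fence (distance of stop_block from where it was at the start of the episode above 0.004 m).
It fails at once if the jar is moved more than 20 mm or tipped (distance of jar from where it was at the start of the episode above 0.02 m or angle between jar's own z axis and vertical above 0.3 rad).
It fails at once if the tool cup is moved more than 20 mm or tipped (distance of tool_cup from where it was at the start of the episode above 0.02 m or angle between tool_cup's own z axis and vertical above 0.3 rad).
It fails at once if the cut pieces are moved more than 20 mm (distance of cut_pieces from where it was at the start of the episode above 0.02 m).
It also fails if it takes over 66 s, if anything falls off the work surface, if the arm or the gripper's body presses on something with over 40 N, if the wrist force passes 120 N, or if a joint passes its speed limit or range.

## Working session

There is one attempt and no reset: what is moved stays moved. The work goes in short steps, Python scripts to look and compute and a tool call to move; the robot and the scene stay as the last step left them, time stands still between calls to the robot, and variables do not carry over. Pictures are saved under pics/ and viewed, and the job is handed in when it is done.

Besides the shell and the picture viewer there is one more tool, called after "Emit:" as name(argument=value, ...) on one line, values as JSON. servo_tool: Moves the arm, as the interface text tells. Its arguments: {"type":"object","properties":{"motion":{"type":"array","items":{"type":"object","properties":{"tx":{"type":"number"},"ty":{"type":"number"},"tz":{"type":"number"},"yaw":{"type":"number"}}}},"hand":{"type":"number"},"squeeze":{"type":"number"}},"required":["motion"]}

```bash
mkdir -p pics; ls; cat > h.py <<'E'
import numpy as np,cv2,json
from scipy.spatial.transform import Rotation as R
from plant import bot
def save(n,fn):
    im=np.asarray(bot.get_image(n)); cv2.imwrite('pics/'+fn,im[:,:,::-1]); return im
E
python3 - <<'E'
from h import *
print(bot.sense()); print(bot.grip_point_offset)
for n in ['scene','top','wrist']:
    print(n,bot.get_calibration(n))
    save(n,n+'0.png')
E
```

```text
pics
{'t': 0.0, 'joints': array([ 72.33665496,  29.12704043, -13.60827752,  86.00974795,
         7.2021205 ,  65.82687764,  -8.86759228]), 'joint_vel': array([-0.04570449, -0.00691554,  0.13489136,  0.02153556,  0.04333959,
        0.02430536, -0.06443611]), 'joint_efforts': array([ 3.47512478e-04, -6.20601153e+01, -2.18613714e+00, -2.49654007e+01,
        1.27979560e-02,  1.19436410e-02, -1.72193406e-06]), 'tool_pos': array([ 0.25101202, -0.57181948,  0.2304066 ]), 'tool_rot': array([-9.01048344e+01, -2.32761337e-03, -1.56289789e+02]), 'wrist_force': array([ 0.04738763, -0.465394  ,  0.09706804]), 'ft_torque': array([ 0.05039237, -0.04456091,  0.02803822]), 'opening': 0.0850084288203274}
0.0187
scene {'mtx': array([[364.53172111,   0.        , 319.48028855],
       [  0.        , 364.53172111, 195.2096182 ],
       [  0.        ,   0.        ,   1.        ]]), 'k1': -0.01904518148453483, 'eye': array([1.25443065, 0.56297603, 0.89100533]), 'attitude': array([ 51.60204737,   1.16774211, 125.51037345])}
top {'mtx': array([[507.74756784,   0.        , 319.30077571],
       [  0.        , 507.74756784, 197.48435348],
       [  0.        ,   0.        ,   1.        ]]), 'k1': -0.002714004434489803, 'eye': array([ 0.17008798, -0.03792317,  1.7710211 ]), 'attitude': array([ 9.99260462e+00,  2.28686584e-02, -8.95759960e+01])}
wrist {'mtx': array([[334.88633748,   0.        , 323.54303355],
       [  0.        , 334.88633748, 204.16552394],
       [  0.        ,   0.        ,   1.        ]]), 'k1': -0.07101194106534103, 'mount': array([[ 9.65536739e-04, -9.45782637e-01, -3.24798817e-01,
        -8.35668564e-02],
       [ 5.59654112e-04,  3.24799428e-01, -9.45782754e-01,
        -1.41729354e-01],
       [ 9.99999377e-01,  7.31413003e-04,  8.42916923e-04,
         5.25027354e-04],
       [ 0.00000000e+00,  0.00000000e+00,  0.00000000e+00,
         1.00000000e+00]])}
```

View pics/scene0.png

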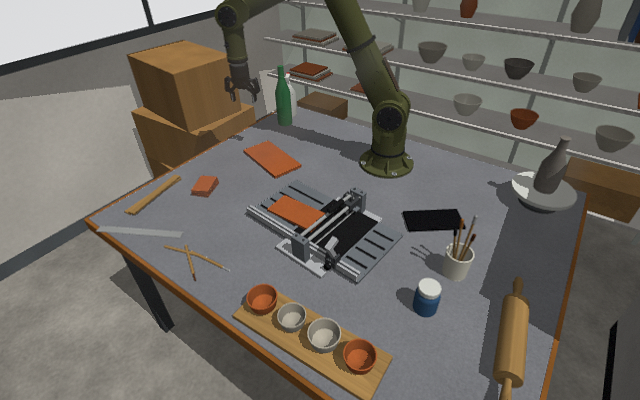

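View pics/top0.png

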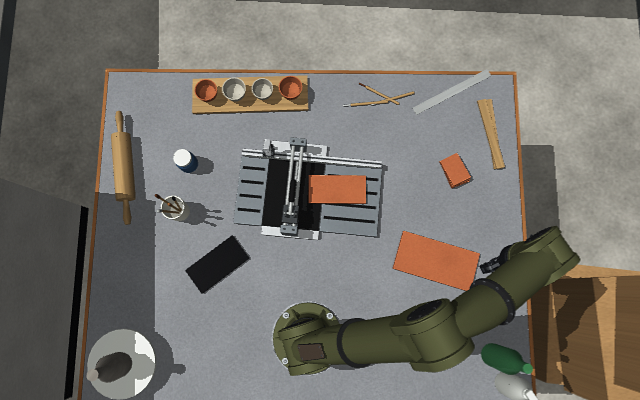

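View pics/wrist0.png

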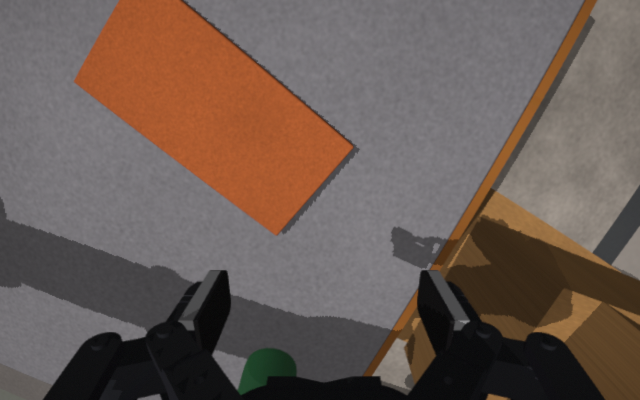

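The wanted tile is the smaller orange one on the bed, at top-image pixels (310-367, 175-204). The stop and rods are around (270-300, 140-235). I'll zoom in next.

```bash
cat >> h.py <<'E'
def cam(n,s=None):
    c=bot.get_calibration(n)
    if 'eye' in c:
        return c['mtx'],c['k1'],np.array(c['eye']),R.from_euler('xyz',c['attitude'],degrees=True).as_matrix()
    s=s or bot.sense(); Rt=R.from_euler('xyz',s['tool_rot'],degrees=True).as_matrix()
    M=c['mount']; return c['mtx'],c['k1'],s['tool_pos']+Rt@M[:3,3],Rt@M[:3,:3]
def ray(C,uv):
    K,k,e,A=C
    d=np.array([(uv[0]-K[0,2])/K[0,0],(uv[1]-K[1,2])/K[1,1]])
    u=d.copy()
    for _ in range(20): u=d/(1+k*(u@u))
    return e,A@np.array([u[0],-u[1],-1.])
def atz(C,uv,z):
    e,d=ray(C,uv); return e+d*(z-e[2])/d[2]
def proj(C,P):
    K,k,e,A=C; p=A.T@(np.asarray(P,float)-e); u=np.array([p[0],-p[1]])/-p[2]; u=u*(1+k*(u@u)); return K[:2,:2]@u+K[:2,2]
def crop(fn,x0,y0,x1,y1,s,out):
    im=cv2.imread('pics/'+fn)[y0:y1,x0:x1]; cv2.imwrite('pics/'+out,cv2.resize(im,None,fx=s,fy=s,interpolation=cv2.INTER_CUBIC))
E
python3 - <<'E'
from h import *
crop('top0.png',225,130,395,245,4.7,'t0c.png')
crop('scene0.png',240,165,410,290,4.7,'s0c.png')
E
```

```text
(no output)
```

View pics/t0c.png

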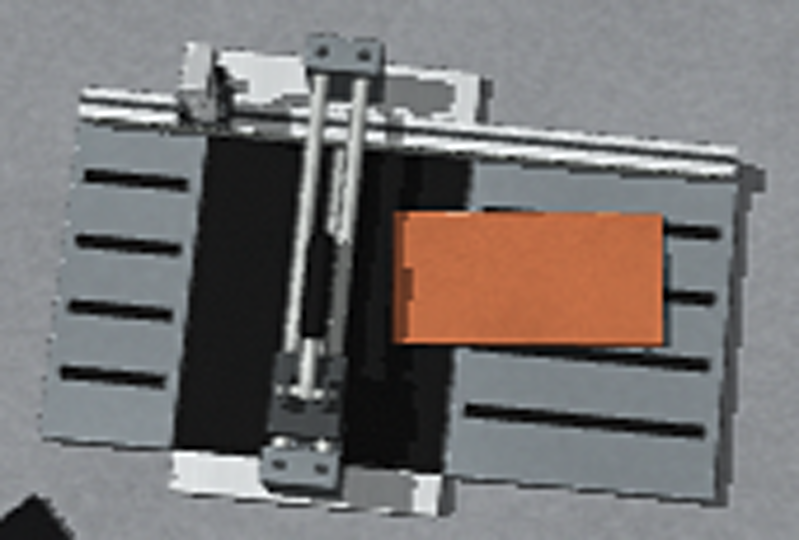

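View pics/s0c.png

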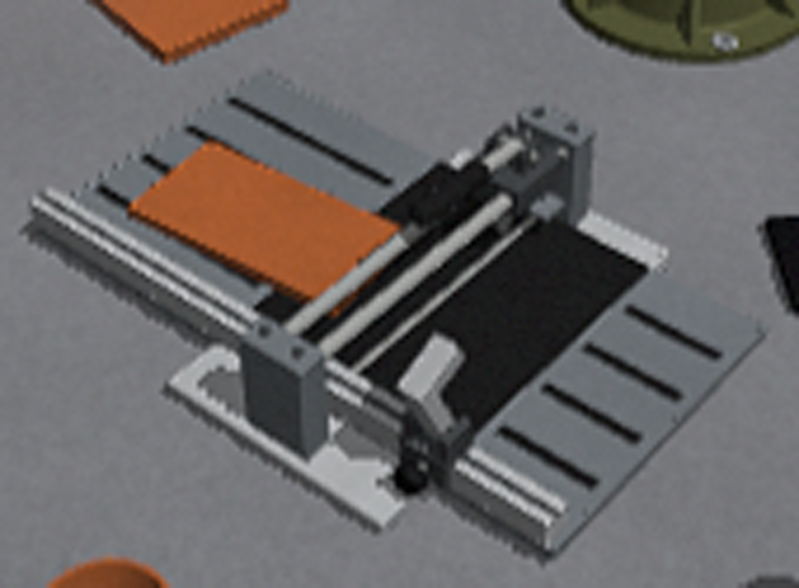

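```bash
cat > fit.py <<'E'
from h import *
from scipy.optimize import least_squares
T=cam('top');S=cam('scene')
t=lambda u,v:(225+u/4.7,130+v/4.7)
s=lambda u,v:(240+u/4.7,165+v/4.7)
obs=[(T,t(43,440),(-240,200,0)),(T,t(722,505),(-240,-300,0)),(T,t(740,148),(22,-300,24)),(T,t(83,89),(22,200,24)),
(T,t(310,35),(63,28,80)),(T,t(384,40),(63,-28,80)),
(S,s(765,332),(-240,200,0)),(S,s(267,70),(-240,-300,0)),(S,s(33,193),(22,-300,24)),(S,s(247,340),(63,-28,80)),(S,s(312,362),(63,28,80)),(S,s(550,517),(22,200,24))]
def W(p,P):
    c,sn=np.cos(p[2]),np.sin(p[2]);P=np.array(P)/1000
    return np.array([p[0]+c*P[0]-sn*P[1],p[1]+sn*P[0]+c*P[1],.022+P[2]])
f=lambda p:np.concatenate([proj(C,W(p,P))-uv for C,uv,P in obs])
r=least_squares(f,[.6,0,0],loss='soft_l1')
E
python3 - <<'E'
from fit import *
print(r.x,np.degrees(r.x[2]));print(f(r.x).reshape(-1,2).round(1))
p=r.x
c0=lambda q:(q[:2]-p[:2])@np.array([[np.cos(p[2]),-np.sin(p[2])],[np.sin(p[2]),np.cos(p[2])]])
for uv in [(395,211),(664,212),(664,345),(400,345)]:
    q=atz(T,t(*uv),.034);print(q.round(4),(c0(q)*1000).round(1))
# scene arm end top / tile
for uv in [(208,140),(130,210)]:
    q=atz(S,s(*uv),.034);print('S',q.round(4),(c0(q)*1000).round(1))
# stop block: crop top (178..220, 70..125)
for uv in [(180,118),(222,122)]:
    q=atz(T,t(*uv),.068);print('blk',(c0(q)*1000).round(1))
for uv in [(184,42),(212,45)]:
    q=atz(T,t(*uv),.122);print('arm',(c0(q)*1000).round(1))
E
```

```text
[ 0.60470448  0.04384344 -0.08833182] -5.061040475280053
[[-1.4  0.2]
 [-2.   0.2]
 [ 0.7  0.9]
 [-1.7  0.2]
 [-0.9  0.4]
 [-0.3  0.8]
 [-0.1 -2.3]
 [-1.6 -1.2]
 [-2.1  0.2]
 [-2.8 -2.2]
 [-3.2  1.5]
 [ 0.1  1.3]]
[0.5562 0.0015 0.034 ] [-44.6 -46.4]
[ 0.5569 -0.1988  0.034 ] [ -26.2 -245.9]
[ 0.4565 -0.198   0.034 ] [-126.3 -253.9]
[ 0.4551 -0.0032  0.034 ] [-144.9  -60.1]
S [ 0.4571 -0.1921  0.034 ] [-126.2 -248. ]
S [ 0.558  -0.1861  0.034 ] [ -26.2 -233.2]
blk [  2.5 116.5]
blk [ 2.4 85.4]
arm [ 44.9 112.6]
arm [44.6 92.4]
```

```bash
cat >> h.py <<'E'
PC=np.array([0.6047,0.0438,-0.0883])
def c2w(x,y,z,p=None):
    p=PC if p is None else p; c,s=np.cos(p[2]),np.sin(p[2]); x,y,z=x/1e3,y/1e3,z/1e3
    return np.array([p[0]+c*x-s*y,p[1]+s*x+c*y,.022+z])
def w2c(w,p=None):
    p=PC if p is None else p; c,s=np.cos(p[2]),np.sin(p[2]); d=np.array(w[:2])-p[:2]
    return np.array([c*d[0]+s*d[1],-s*d[0]+c*d[1],w[2]-.022])*1e3
def plan(c,head):  # cutter-frame mm target, heading relative to cutter x, deg
    s=bot.sense(); Rt=R.from_euler('xyz',s['tool_rot'],degrees=True).as_matrix()
    d=Rt.T@(c2w(*c)-s['tool_pos'])*100
    h=np.degrees(np.arctan2(Rt[1,0],Rt[0,0])); dh=(head+np.degrees(PC[2])-h+180)%360-180
    print('now cut',w2c(s['tool_pos']).round(1),'headrel',round(h-np.degrees(PC[2]),1),'F',s['wrist_force'].round(1),'t',round(s['t'],2),'open',round(s['opening'],4))
    print('tx,ty,tz',d.round(2),'yaw',round(-dh,2))
E
python3 -c "
from h import *
plan((90,102,230),-90)"
```

```text
now cut [-297.9 -644.5  208.6] headrel -151.2 F [-0.7 -0.1 -0.3] t 0.15 open 0.0858
tx,ty,tz [-69.93  -2.07 -46.77] yaw -61.23
```

Emit:
servo_tool(motion=[{"tx": -1.5,"ty": -0.5,"tz": -1,"yaw": -2},{"tx": -4.5,"ty": -1,"tz": -3,"yaw": -6},{"tx": -8,"ty": -1.5,"tz": -5.4,"yaw": -11},{"tx": -11.5,"ty": -2,"tz": -7.7,"yaw": -16},{"tx": -15,"ty": -2,"tz": -10,"yaw": -21},{"tx": -18.5,"ty": -2,"tz": -12.4,"yaw": -26},{"tx": -22,"ty": -2,"tz": -14.7,"yaw": -31},{"tx": -25.5,"ty": -2,"tz": -17,"yaw": -36},{"tx": -29,"ty": -2,"tz": -19.4,"yaw": -41},{"tx": -32.5,"ty": -2,"tz": -21.7,"yaw": -46},{"tx": -36,"ty": -2,"tz": -24,"yaw": -51},{"tx": -39,"ty": -2,"tz": -26,"yaw": -56}], hand=0, squeeze=30)

```text
t: 1.15
tool_pos: [0.5043, -0.1744, 0.2513]
tool_rot: [-90.0, 0.1, -100.0]
wrist_force: [0.6, -1.3, -0.6]
opening: -0.0
```

```bash
python3 -c "
from h import *
plan((90,102,230),-90)"
```

```text
now cut [ -80.8 -226.2  229.3] headrel -94.9 F [ 0.6 -1.3 -0.6] t 1.15 open -0.0
tx,ty,tz [-34.16  -0.04  14.21] yaw -4.91
```

Emit:
servo_tool(motion=[{"tx": -3,"ty": 0,"tz": 1.3,"yaw": -2},{"tx": -6.5,"ty": 0,"tz": 2.7,"yaw": -5},{"tx": -10,"ty": 0,"tz": 4.2,"yaw": -5},{"tx": -13.5,"ty": 0,"tz": 5.6,"yaw": -5},{"tx": -17,"ty": 0,"tz": 7.1,"yaw": -5},{"tx": -20.5,"ty": 0,"tz": 8.5,"yaw": -5},{"tx": -24,"ty": 0,"tz": 10,"yaw": -5},{"tx": -27,"ty": 0,"tz": 11.3,"yaw": -5},{"tx": -30,"ty": 0,"tz": 12.5,"yaw": -5},{"tx": -32,"ty": 0,"tz": 13.5,"yaw": -5},{"tx": -34,"ty": 0,"tz": 14.2,"yaw": -5},{"tx": -34.2,"ty": 0,"tz": 14.2,"yaw": -5}])

```text
t: 2.15
tool_pos: [0.7032, 0.1437, 0.2506]
tool_rot: [-90.1, 0.2, -94.6]
wrist_force: [-0.5, 0.3, -0.2]
opening: -0.0
```

```bash
python3 -c "
from h import *
plan((90,102,90),-90)
save('wrist','w1.png')"
```

```text
now cut [ 89.3 108.2 228.6] headrel -89.6 F [-0.5  0.3 -0.2] t 2.15 open -0.0
tx,ty,tz [ 0.67 13.85  0.09] yaw 0.44
```

View pics/w1.png

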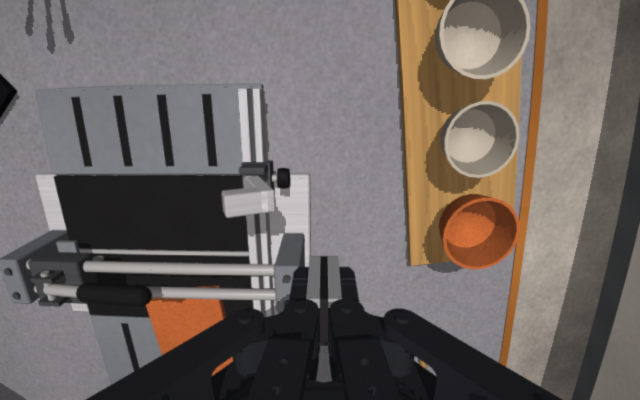

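Here the block is at (243-290, 163-187), with the raised arm leaning over it at (222-275, 178-217). The rods are at rows 268-293 and the tile is at (150-225, 288-).

```bash
python3 - <<'E'
from h import *
C=cam('wrist')
for P in [(-240,200,0),(0,200,24),(22,200,24),(63,28,80),(37,28,80),(-239,28,80),(-265,28,80)]: print(P,proj(C,c2w(*P)).round(1))
print([w2c(atz(C,uv,.022+z/1e3)).round(1) for uv,z in [((38,93),0),((240,88),24),((263,85),24),((306,234),80),((278,234),80)]])
# block top z=50
print('blk',[w2c(atz(C,uv,.072)).round(1) for uv in [(243,163),(272,163),(243,187),(275,187)]])
crop('w1.png',200,60,340,280,3.0,'w1c.png')
E
```

```text
(-240, 200, 0) [30.4 86.7]
(0, 200, 24) [234.1  79.9]
(22, 200, 24) [256.3  79.7]
(63, 28, 80) [296.9 264.3]
(37, 28, 80) [270.4 264.1]
(-239, 28, 80) [ 12.2 258.4]
(-265, 28, 80) [ -8.2 257.6]
[array([-231.8,  192.8,    0. ]), array([  5.4, 192.3,  24. ]), array([ 28.4, 195. ,  24. ]), array([72.3, 60.4, 80. ]), array([45.7, 60.3, 80. ])]
blk [array([  9.9, 122.1,  50. ]), array([ 38.3, 122.2,  50. ]), array([ 8.2, 97.8, 50. ]), array([40.3, 97.9, 50. ])]
```

View pics/w1c.png

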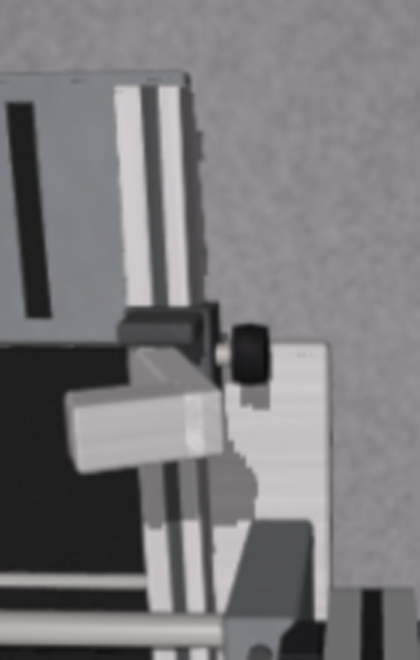

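```bash
cat > fit2.py <<'E'
from fit import *
Wc=cam('wrist')
w=lambda u,v:(200+u/3,60+v/3)
ow=[(Wc,(38,93),(-240,200,0)),(Wc,w(115,87),(0,200,24)),(Wc,w(182,87),(22,200,24)),(Wc,w(225,617),(37,28,80)),(Wc,w(312,617),(63,28,80))]
allo=[(o,3.2) for o in obs]+[(o,1.2) for o in ow]
g=lambda p:np.concatenate([(proj(C,W(p,P))-uv)*k for (C,uv,P),k in allo])
r2=least_squares(g,r.x,loss='soft_l1',f_scale=2)
E
python3 - <<'E'
from fit2 import *
print(r2.x,np.degrees(r2.x[2]));print(g(r2.x).reshape(-1,2).round(1))
print(least_squares(lambda p:np.concatenate([(proj(C,W(p,P))-uv) for C,uv,P in ow]),r.x).x)
print(least_squares(lambda p:np.concatenate([(proj(C,W(p,P))-uv) for C,uv,P in obs[:6]]),r.x).x)
print(least_squares(lambda p:np.concatenate([(proj(C,W(p,P))-uv) for C,uv,P in obs[6:]]),r.x).x)
s=bot.sense();print(s['tool_pos'],s['t'])
E
```

```text
[ 0.60685162  0.04125623 -0.08992334] -5.152227953402962
[[ -2.2  -1.6]
 [ -4.3  -1.1]
 [  4.5   1.4]
 [ -2.9  -1.5]
 [ -0.4  -0.8]
 [  1.5   0.7]
 [ -3.4  -6.9]
 [ -7.4  -3.8]
 [ -9.5   0.7]
 [-12.6  -6.9]
 [-14.    5. ]
 [ -3.5   4.7]
 [ -6.2  -5.6]
 [ -1.6  -8. ]
 [ -1.8  -8.1]
 [ -2.4   0.7]
 [ -5.5   1. ]]
[ 0.61043032  0.03740567 -0.07933613]
[ 0.60615207  0.04092125 -0.08313538]
[ 0.60229963  0.04831256 -0.09463228]
[0.70272637 0.14188764 0.25067089] 2.2
```

```bash
sed -i 's/^PC=.*/PC=np.array([0.607,0.040,-0.085])/' h.py; python3 -c "
from h import *
plan((90,101,80),-90)
C=cam('top')
print('jar',atz(C,(183,158),.095),'cup',atz(C,(171,207),.09))"
```

```text
now cut [ 86.7 109.6 228.7] headrel -89.8 F [0.  0.8 0.7] t 2.2 open 0.0001
tx,ty,tz [ 0.91 14.86  0.35] yaw 0.19
jar [0.59827062 0.42926917 0.095     ] cup [0.43023164 0.46176821 0.09      ]
```

Emit:
servo_tool(motion=[{"tx": 0.3,"ty": 1.5,"tz": 0.2},{"tx": 0.6,"ty": 4.5,"tz": 0.4},{"tx": 0.9,"ty": 7.5,"tz": 0.4},{"tx": 0.9,"ty": 10.5,"tz": 0.4},{"tx": 0.9,"ty": 13,"tz": 0.4},{"tx": 0.9,"ty": 14.5,"tz": 0.4},{"tx": 0.9,"ty": 14.8,"tz": 0.4},{"tx": 0.9,"ty": 14.8,"tz": 0.4}])

```text
validation failed for argument at $.mo...
```

```bash
python3 -c "
from h import *
plan((50,101,80),-90)
save('wrist','w2.png');save('scene','s2.png')
crop('s2.png',260,150,420,280,4.5,'s2c.png')"
```

```text
now cut [ 86.7 109.6 228.7] headrel -89.8 F [0.  0.8 0.7] t 2.2 open 0.0001
tx,ty,tz [ 0.89 14.87 -3.65] yaw 0.19
```

View pics/w2.png

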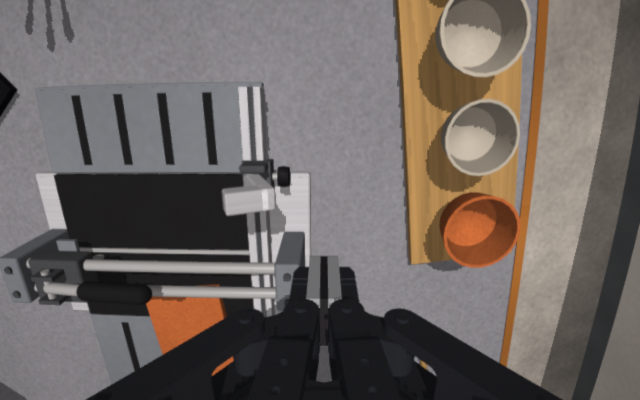

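View pics/s2c.png

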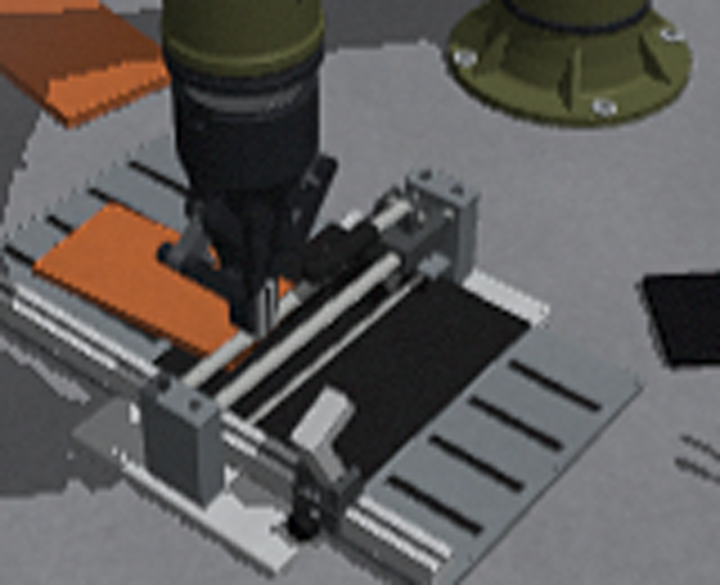

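The call was rejected because the rows had no yaw, so the arm hasn't moved and the pictures show the same view. I'll send it again with all four keys.

Emit:
servo_tool(motion=[{"tx": 0.3,"ty": 1.5,"tz": 0.2,"yaw": 0},{"tx": 0.6,"ty": 4.5,"tz": 0.4,"yaw": 0},{"tx": 0.9,"ty": 7.5,"tz": 0.4,"yaw": 0},{"tx": 0.9,"ty": 10.5,"tz": 0.4,"yaw": 0},{"tx": 0.9,"ty": 13,"tz": 0.4,"yaw": 0},{"tx": 0.9,"ty": 14.5,"tz": 0.4,"yaw": 0},{"tx": 0.9,"ty": 14.8,"tz": 0.4,"yaw": 0},{"tx": 0.9,"ty": 14.8,"tz": 0.4,"yaw": 0}])

```text
t: 2.97
tool_pos: [0.7052, 0.1268, 0.1026]
tool_rot: [-90.2, -0.1, -95.0]
wrist_force: [0.5, -0.0, 0.7]
opening: 0.0001
```

```bash
python3 -c "
from h import *
plan((50,101,80),-90)
save('wrist','w3.png');save('scene','s3.png')
crop('s3.png',260,150,420,280,4.5,'s3c.png')"
```

```text
now cut [90.5 94.8 80.6] headrel -90.1 F [ 0.5 -0.   0.7] t 2.97 open 0.0001
tx,ty,tz [-0.61  0.07 -4.05] yaw -0.12
```

View pics/w3.png

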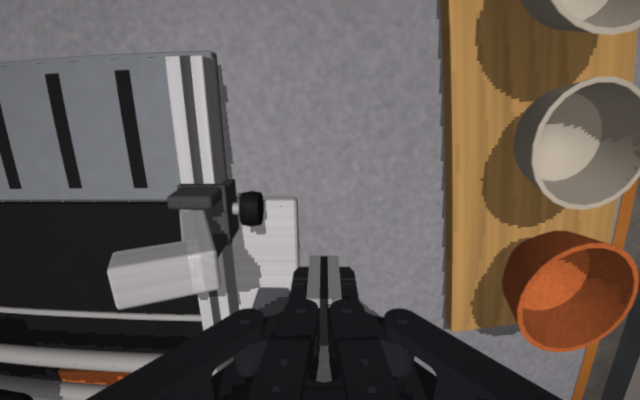

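View pics/s3c.png

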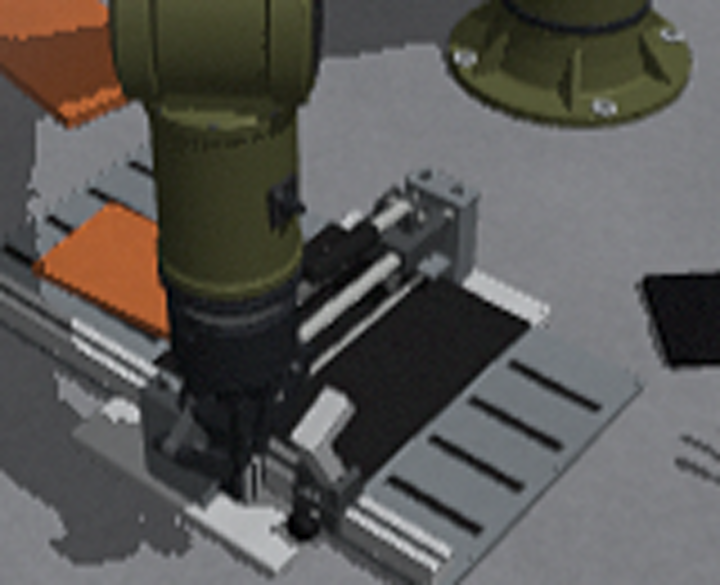

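```bash
python3 -c "
from h import *
C=cam('wrist')
for uv in [(187,243),(192,293),(213,245),(217,292),(108,262),(118,310)]: print([w2c(atz(C,uv,.022+z/1e3)).round(0) for z in (90,100,112)])
print('blk',[w2c(atz(C,uv,.072)).round(1) for uv in [(168,188),(213,187),(168,210),(220,208)]])
print('fence end',[w2c(atz(C,uv,.046)).round(1) for uv in [(165,57),(204,52)]])
print(proj(C,c2w(*w2c(bot.sense()['tool_pos']))))
"
```

```text
[array([ 30., 115.,  90.]), array([ 35., 120., 100.]), array([ 40., 126., 112.])]
[array([29., 89., 90.]), array([ 33.,  96., 100.]), array([ 39., 104., 112.])]
[array([ 42., 114.,  90.]), array([ 46., 119., 100.]), array([ 50., 125., 112.])]
[array([41., 89., 90.]), array([ 45.,  96., 100.]), array([ 49., 104., 112.])]
[array([ -9., 105.,  90.]), array([ -2., 111., 100.]), array([  7., 117., 112.])]
[array([-11.,  78.,  90.]), array([ -3.,  86., 100.]), array([  6.,  95., 112.])]
blk [array([  6. , 129.2,  50. ]), array([ 31.3, 129.7,  50. ]), array([  4. , 116.4,  50. ]), array([ 33.9, 117.5,  50. ])]
fence end [array([  2.2, 198.9,  24. ]), array([ 24.9, 200.9,  24. ])]
[323.97660687 272.16236233]
```

Emit:
servo_tool(motion=[{"tx": -0.6,"ty": 0,"tz": -0.8,"yaw": 0},{"tx": -1.2,"ty": 0,"tz": -1.8,"yaw": 0},{"tx": -1.2,"ty": 0,"tz": -2.8,"yaw": 0},{"tx": -1.2,"ty": 0,"tz": -3.6,"yaw": 0},{"tx": -1.2,"ty": 0,"tz": -4.2,"yaw": 0},{"tx": -1.2,"ty": 0,"tz": -4.8,"yaw": 0},{"tx": -1.2,"ty": 0,"tz": -5.4,"yaw": 0},{"tx": -1.2,"ty": 0,"tz": -6,"yaw": 0}])

```text
t: 3.73
tool_pos: [0.6474, 0.1449, 0.1051]
tool_rot: [-89.9, 0.0, -95.0]
wrist_force: [0.3, -0.2, 0.3]
opening: -0.0002
```

```bash
python3 -c "
from h import *
plan((-20,107,80),-90)
save('wrist','w4.png')"
```

```text
now cut [ 31.3 108.   83.1] headrel -90.1 F [ 0.3 -0.2  0.3] t 3.73 open -0.0002
tx,ty,tz [ 0.11  0.3  -5.13] yaw -0.12
```

View pics/w4.png

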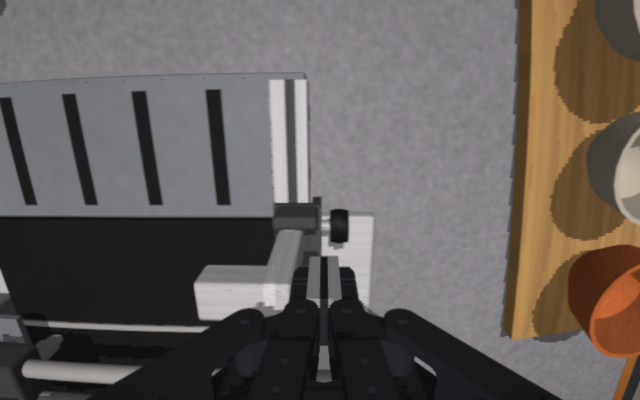

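Emit:
servo_tool(motion=[{"tx": 0.1,"ty": 0.2,"tz": -0.5,"yaw": 0},{"tx": 0.1,"ty": 0.2,"tz": -1,"yaw": 0},{"tx": 0.1,"ty": 0.2,"tz": -1.5,"yaw": 0},{"tx": 0.1,"ty": 0.2,"tz": -2,"yaw": 0},{"tx": 0.1,"ty": 0.2,"tz": -2.5,"yaw": 0}])

```text
t: 4.2
tool_pos: [0.6206, 0.1465, 0.1029]
tool_rot: [-90.0, 0.0, -94.9]
wrist_force: [0.2, 0.3, -0.1]
opening: 0.0002
```

```bash
python3 -c "
from h import *
plan((-30,107,80),-90)
save('wrist','w5.png')"
```

```text
now cut [  4.5 107.2  80.9] headrel -90.1 F [ 0.2  0.3 -0.1] t 4.2 open 0.0002
tx,ty,tz [ 0.03  0.09 -3.45] yaw -0.08
```

View pics/w5.png

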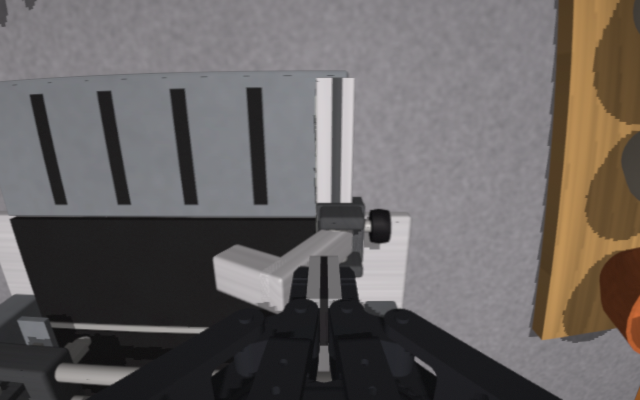

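The bar is being pushed over towards the robot and already leans past vertical. I'll keep going.

Emit:
servo_tool(motion=[{"tx": 0,"ty": 0,"tz": -0.5,"yaw": 0},{"tx": 0,"ty": 0,"tz": -1,"yaw": 0},{"tx": 0,"ty": 0,"tz": -1.5,"yaw": 0},{"tx": 0,"ty": 0,"tz": -2,"yaw": 0},{"tx": 0,"ty": 0,"tz": -2.5,"yaw": 0},{"tx": 0,"ty": 0,"tz": -3,"yaw": 0},{"tx": 0,"ty": 0,"tz": -3,"yaw": 0},{"tx": 0,"ty": 0,"tz": -3,"yaw": 0},{"tx": 0,"ty": 0,"tz": -3,"yaw": 0},{"tx": 0,"ty": 0,"tz": -3,"yaw": 0}])

```text
t: 5.08
tool_pos: [0.59, 0.1493, 0.103]
tool_rot: [-90.0, 0.0, -94.9]
wrist_force: [1.0, 0.2, -0.5]
opening: -0.0
```

```bash
python3 -c "
from h import *
plan((-60,107,80),-90)
save('wrist','w6.png')"
```

```text
now cut [-26.2 107.5  81. ] headrel -90.1 F [ 1.   0.2 -0.5] t 5.08 open -0.0
tx,ty,tz [ 0.05  0.1  -3.38] yaw -0.05
```

View pics/w6.png

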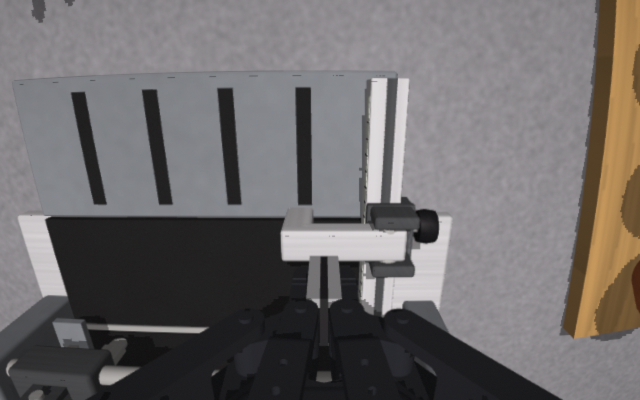

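```bash
python3 -c "
from h import *
C=cam('wrist')
crop('w6.png',260,180,460,300,4,'w6c.png')
print('bar z47',[w2c(atz(C,uv,.069)).round(1) for uv in [(282,222),(282,261),(405,262)]])
print('blk',[w2c(atz(C,uv,.072)).round(1) for uv in [(374,206),(374,276)]])
print('fence end',[w2c(atz(C,uv,.046)).round(1) for uv in [(371,79),(408,79)]])
"
```

```text
bar z47 [array([-49.9, 119.8,  47. ]), array([-51.,  95.,  47.]), array([21.9, 94. , 47. ])]
blk [array([  1.3, 130.3,  50. ]), array([ 3.4, 86.5, 50. ])]
fence end [array([  0.4, 196.8,  24. ]), array([ 21.4, 197. ,  24. ])]
```

View pics/w6c.png

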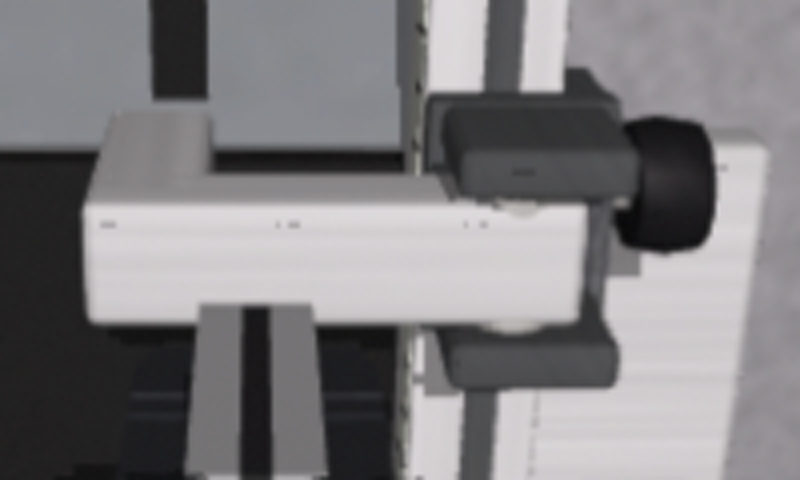

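The arm looks down: the bar end is at x≈-50 mm and its face towards -y at y≈95 mm. I'll press it very lightly from above to be sure it's seated.

Emit:
servo_tool(motion=[{"tx": 0,"ty": 1,"tz": 0,"yaw": 0},{"tx": 0,"ty": 2,"tz": 0,"yaw": 0},{"tx": 0,"ty": 2.7,"tz": 0,"yaw": 0},{"tx": 0,"ty": 3,"tz": 0,"yaw": 0},{"tx": 0,"ty": 3.2,"tz": 0,"yaw": 0},{"tx": 0,"ty": 3.3,"tz": 0,"yaw": 0},{"tx": 0,"ty": 3.4,"tz": 0,"yaw": 0},{"tx": 0,"ty": 3.4,"tz": 0,"yaw": 0}])

```text
t: 5.8
tool_pos: [0.59, 0.1494, 0.0692]
tool_rot: [-90.0, 0.0, -94.9]
wrist_force: [0.3, -0.5, 0.5]
opening: 0.0001
```

```bash
python3 -c "
from h import *
plan((-26,107,230),-90)"
```

```text
now cut [-26.2 107.5  47.2] headrel -90.1 F [ 0.3 -0.5  0.5] t 5.8 open 0.0001
tx,ty,tz [ 5.000e-02 -1.828e+01  1.000e-02] yaw -0.05
```

Emit:
servo_tool(motion=[{"tx": 0,"ty": -1,"tz": 0,"yaw": 0},{"tx": 0,"ty": -4,"tz": 0,"yaw": 0},{"tx": 0,"ty": -8,"tz": 0,"yaw": 0},{"tx": 0.5,"ty": -12,"tz": -0.3,"yaw": 0},{"tx": 3,"ty": -14,"tz": -2,"yaw": 0},{"tx": 6,"ty": -15,"tz": -4,"yaw": 0},{"tx": 9.5,"ty": -15,"tz": -6,"yaw": 0},{"tx": 13,"ty": -15,"tz": -8,"yaw": 0},{"tx": 16.5,"ty": -15,"tz": -10,"yaw": 0},{"tx": 20,"ty": -15,"tz": -12,"yaw": 0},{"tx": 22,"ty": -15,"tz": -13,"yaw": 0},{"tx": 23,"ty": -15,"tz": -13,"yaw": 0}])

```text
t: 6.8
tool_pos: [0.4382, -0.0718, 0.2201]
tool_rot: [-90.1, -0.1, -95.1]
wrist_force: [0.8, 0.6, -0.6]
opening: -0.0001
```

```bash
python3 -c "
from h import *
plan((-190,-153,150),0); s=bot.sense();print(s['joints'].round(0),s['tool_rot'])
save('top','t7.png');save('wrist','w7.png')
crop('t7.png',225,130,395,245,4.7,'t7c.png')"
```

```text
now cut [-158.7 -125.7  198.1] headrel -90.3 F [ 0.8  0.6 -0.6] t 6.8 open -0.0001
tx,ty,tz [ 2.73  4.82 -3.11] yaw -90.28
[ 35.  16. -37. 112.  12.  55. -13.] [-90.05980955  -0.13651689 -95.14772614]
```

View pics/w7.png

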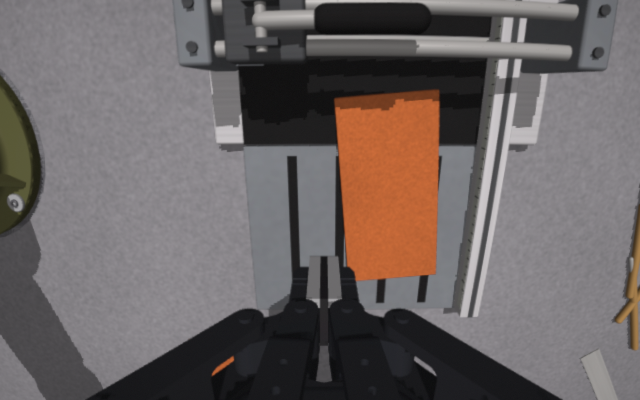

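The tile shows clearly, with corners at about (335,98), (439,90), (436,275) and (349,281). The fence's top front edge runs from (488,57) to (458,316).

```bash
python3 -c "
from h import *
C=cam('wrist')
T=[w2c(atz(C,uv,.034)).round(1) for uv in [(335,99),(439,90),(436,275),(349,281)]]
print(T,np.mean(T,0))
print([np.linalg.norm(T[i]-T[(i+1)%4]).round(1) for i in range(4)])
print('fence end',[w2c(atz(C,uv,.046)).round(1) for uv in [(488,57),(471,200),(458,316)]])
crop('w7.png',180,0,620,330,1.8,'w7c.png')
"
```

```text
[array([-144.6,  -48.9,   12. ]), array([-46.6, -40.4,  12. ]), array([ -29.1, -239. ,   12. ]), array([-127.7, -245.4,   12. ])] [ -87.    -143.425   12.   ]
[np.float64(98.4), np.float64(199.4), np.float64(98.8), np.float64(197.2)]
fence end [array([ -8.3, -11.3,  24. ]), array([  -7.2, -145.8,   24. ]), array([  -1.4, -286.9,   24. ])]
```

View pics/w7c.png

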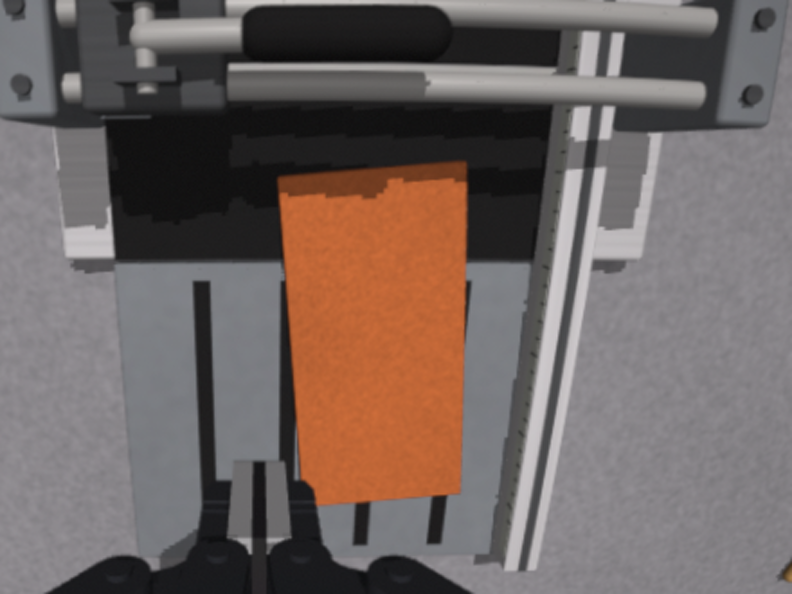

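Emit:
servo_tool(motion=[{"tx": 0,"ty": 0,"tz": 0,"yaw": -5},{"tx": 0,"ty": 0,"tz": 0,"yaw": -12},{"tx": 0.2,"ty": 0,"tz": -0.3,"yaw": -19},{"tx": 0.4,"ty": 0,"tz": -0.6,"yaw": -26},{"tx": 0.5,"ty": 0,"tz": -1,"yaw": -33},{"tx": 0.5,"ty": 0,"tz": -1.4,"yaw": -40},{"tx": 0.5,"ty": 1,"tz": -1.8,"yaw": -47},{"tx": 0.5,"ty": 2,"tz": -2.2,"yaw": -54},{"tx": 0.5,"ty": 3,"tz": -2.6,"yaw": -61},{"tx": 0.5,"ty": 4,"tz": -3,"yaw": -68},{"tx": 0.5,"ty": 5,"tz": -3,"yaw": -75},{"tx": 0.5,"ty": 6,"tz": -3,"yaw": -82}])

```text
t: 7.9
tool_pos: [0.4123, -0.0707, 0.1603]
tool_rot: [-89.9, -0.2, -12.6]
wrist_force: [-0.1, 0.2, 0.1]
opening: -0.0002
```

```bash
python3 -c "
from h import *
plan((-180,-130,4),0); s=bot.sense();print(s['joints'].round(0),s['tool_rot'])"
```

```text
now cut [-184.6 -126.8  138.3] headrel -7.8 F [-0.1  0.2  0.1] t 7.9 open -0.0002
tx,ty,tz [ 0.46 13.43 -0.27] yaw -7.78
[ 47.  22. -55. 121.  25.  48.  54.] [-89.94122892  -0.17480321 -12.64656622]
```

Emit:
servo_tool(motion=[{"tx": 0.2,"ty": 1.5,"tz": -0.1,"yaw": -4},{"tx": 0.4,"ty": 4,"tz": -0.3,"yaw": -7.8},{"tx": 0.4,"ty": 7,"tz": -0.3,"yaw": -7.8},{"tx": 0.4,"ty": 9.5,"tz": -0.3,"yaw": -7.8},{"tx": 0.4,"ty": 11.5,"tz": -0.3,"yaw": -7.8},{"tx": 0.4,"ty": 12.5,"tz": -0.3,"yaw": -7.8},{"tx": 0.4,"ty": 13,"tz": -0.3,"yaw": -7.8},{"tx": 0.4,"ty": 13.3,"tz": -0.3,"yaw": -7.8},{"tx": 0.4,"ty": 13.3,"tz": -0.3,"yaw": -7.8}])

```text
t: 8.65
tool_pos: [0.4169, -0.0733, 0.0273]
tool_rot: [-89.9, -0.2, -4.8]
wrist_force: [0.6, 0.3, 0.7]
opening: -0.0001
```

```bash
python3 -c "
from h import *
plan((-120,-130,4),0); s=bot.sense();print(s['joints'].round(0),s['tool_rot'])
save('wrist','w8.png')"
```

```text
now cut [-179.8 -129.     5.3] headrel 0.1 F [0.6 0.3 0.7] t 8.65 open -0.0001
tx,ty,tz [ 5.98  0.15 -0.11] yaw 0.11
[ 35.  35. -42. 129.  46.  32.  42.] [-89.92367817  -0.21364323  -4.7645379 ]
```

View pics/w8.png

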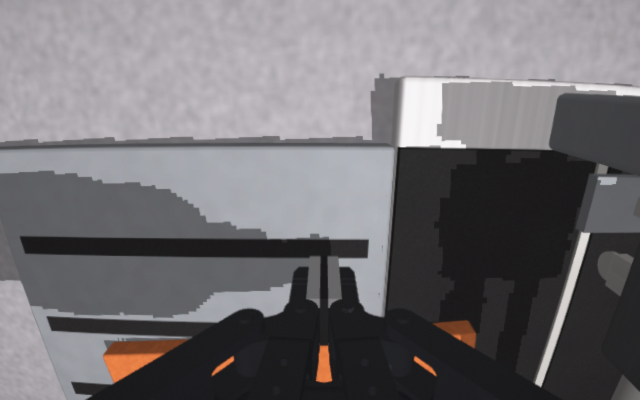

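Emit:
servo_tool(motion=[{"tx": 1,"ty": 0.1,"tz": 0,"yaw": 0},{"tx": 2,"ty": 0.1,"tz": 0,"yaw": 0},{"tx": 2.6,"ty": 0.1,"tz": 0,"yaw": 0},{"tx": 3.1,"ty": 0.1,"tz": 0,"yaw": 0},{"tx": 3.6,"ty": 0.1,"tz": 0,"yaw": 0},{"tx": 4.1,"ty": 0.1,"tz": 0,"yaw": 0},{"tx": 4.6,"ty": 0.1,"tz": 0,"yaw": 0},{"tx": 5.1,"ty": 0.1,"tz": 0,"yaw": 0},{"tx": 5.6,"ty": 0.1,"tz": 0,"yaw": 0},{"tx": 6,"ty": 0.1,"tz": 0,"yaw": 0},{"tx": 6.2,"ty": 0.1,"tz": 0,"yaw": 0}])

```text
t: 9.62
tool_pos: [0.4789, -0.079, 0.0269]
tool_rot: [-89.9, -0.2, -4.8]
wrist_force: [-1.9, 0.9, -0.8]
opening: 0.0001
```

```bash
python3 -c "
from h import *
plan((-111,-130,5),0)
save('top','t9.png');crop('t9.png',225,130,395,245,4.7,'t9c.png');save('wrist','w9.png')"
```

```text
now cut [-117.6 -129.4    4.9] headrel 0.1 F [-1.9  0.9 -0.8] t 9.62 open 0.0001
tx,ty,tz [ 0.66 -0.01 -0.06] yaw 0.06
```

View pics/t9c.png

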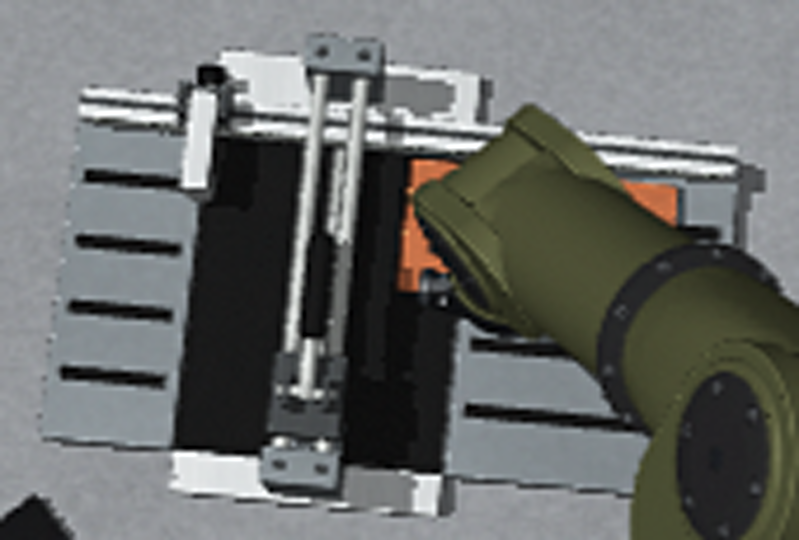

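View pics/w9.png

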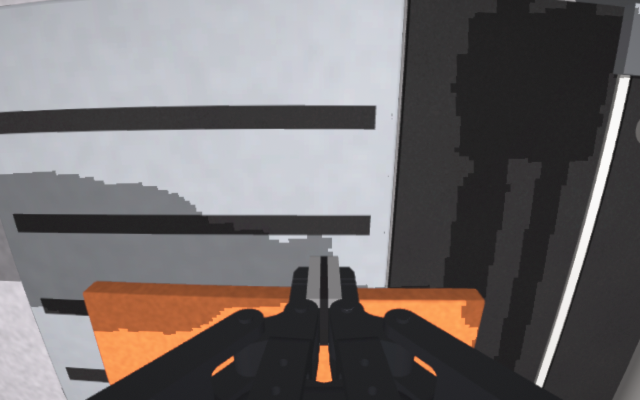

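The tile has moved up and now looks almost parallel to the bed's slots, and the top view shows the arm down. I'll press it against the fence.

Emit:
servo_tool(motion=[{"tx": 0.2,"ty": 0,"tz": 0,"yaw": 0},{"tx": 0.4,"ty": 0,"tz": 0,"yaw": 0},{"tx": 0.6,"ty": 0,"tz": 0,"yaw": 0},{"tx": 0.7,"ty": 0,"tz": 0,"yaw": 0},{"tx": 0.7,"ty": 0,"tz": 0,"yaw": 0}])

```text
t: 10.13
tool_pos: [0.4839, -0.0798, 0.0267]
tool_rot: [-90.0, -0.0, -4.8]
wrist_force: [-9.4, 1.1, 5.5]
opening: 0.0002
```

```bash
python3 -c "
from h import *
plan((-111,-130,5),0)"
```

```text
now cut [-112.5 -129.8    4.7] headrel 0.1 F [-9.4  1.1  5.5] t 10.13 open 0.0002
tx,ty,tz [ 0.15 -0.03 -0.02] yaw 0.06
```

Emit:
servo_tool(motion=[{"tx": 0.2,"ty": 0,"tz": 0,"yaw": 0},{"tx": 0.3,"ty": 0,"tz": 0,"yaw": 0},{"tx": 0.3,"ty": 0,"tz": 0,"yaw": 0}])

```text
t: 10.38
tool_pos: [0.4839, -0.08, 0.0264]
tool_rot: [-90.1, 0.3, -4.8]
wrist_force: [-11.1, 1.4, 7.3]
opening: -0.0001
```

```bash
python3 -c "
from h import *
plan((-150,-130,5),0)"
```

```text
now cut [-112.5 -130.     4.4] headrel 0.1 F [-11.1   1.4   7.3] t 10.38 open -0.0001
tx,ty,tz [-3.75 -0.04  0.01] yaw 0.08
```

Emit:
servo_tool(motion=[{"tx": -1,"ty": 0,"tz": 0,"yaw": 0},{"tx": -2,"ty": -0.5,"tz": 0,"yaw": 0},{"tx": -2,"ty": -3,"tz": 0,"yaw": 0},{"tx": -2,"ty": -6,"tz": -1,"yaw": 0},{"tx": -1,"ty": -7,"tz": -4,"yaw": 0},{"tx": 1,"ty": -7,"tz": -7,"yaw": 0},{"tx": 3,"ty": -7,"tz": -10,"yaw": 0},{"tx": 5,"ty": -7,"tz": -13,"yaw": 0},{"tx": 6.5,"ty": -7,"tz": -15,"yaw": 0},{"tx": 6.7,"ty": -7,"tz": -15.2,"yaw": 0},{"tx": 6.7,"ty": -7,"tz": -15.2,"yaw": 0}])

```text
t: 11.3
tool_pos: [0.539, -0.2386, 0.0965]
tool_rot: [-90.1, 0.2, -5.0]
wrist_force: [-0.1, 0.1, -0.6]
opening: -0.0001
```

```bash
python3 -c "
from h import *
plan((-45,-282,5),0)
save('wrist','w10.png')"
```

```text
now cut [ -44.1 -283.4   74.5] headrel -0.1 F [-0.1  0.1 -0.6] t 11.3 open -0.0001
tx,ty,tz [-0.07  6.95  0.15] yaw -0.11
```

View pics/w10.png

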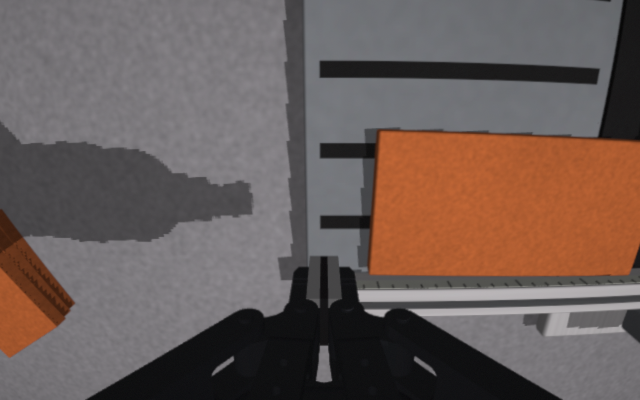

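The tile's far edge lies along the fence ruler at row ~276, and its right end is at columns 369-377.

```bash
python3 -c "
from h import *
C=cam('wrist')
print([w2c(atz(C,uv,.034)).round(1) for uv in [(377,130),(370,274),(632,276),(620,139)]])"
```

```text
[array([-106., -250.,   12.]), array([  -7.1, -249.8,   12. ]), array([ -1.1, -48.6,  12. ]), array([-103.1,  -90.7,   12. ])]
```

Emit:
servo_tool(motion=[{"tx": 0,"ty": 1,"tz": 0.1,"yaw": 0},{"tx": 0,"ty": 3,"tz": 0.1,"yaw": 0},{"tx": 0,"ty": 5,"tz": 0.1,"yaw": 0},{"tx": 0,"ty": 6.2,"tz": 0.1,"yaw": 0},{"tx": 0,"ty": 6.8,"tz": 0.1,"yaw": 0},{"tx": 0,"ty": 7,"tz": 0.1,"yaw": 0},{"tx": 0,"ty": 7,"tz": 0.1,"yaw": 0}])

```text
t: 11.93
tool_pos: [0.5383, -0.2352, 0.0266]
tool_rot: [-90.0, 0.2, -4.8]
wrist_force: [-0.2, 0.4, 0.6]
opening: 0.0004
```

```bash
python3 -c "
from h import *
plan((-44,-119,5),0)"
```

```text
now cut [ -45.1 -280.     4.6] headrel 0.1 F [-0.2  0.4  0.6] t 11.93 open 0.0004
tx,ty,tz [ 0.14 -0.06 16.1 ] yaw 0.09
```

Emit:
servo_tool(motion=[{"tx": 0,"ty": 0,"tz": 0.8,"yaw": 0},{"tx": 0,"ty": 0,"tz": 1.4,"yaw": 0},{"tx": 0,"ty": 0,"tz": 2,"yaw": 0},{"tx": 0,"ty": 0,"tz": 2.6,"yaw": 0},{"tx": 0,"ty": 0,"tz": 3.3,"yaw": 0},{"tx": 0,"ty": 0,"tz": 4,"yaw": 0},{"tx": 0,"ty": 0,"tz": 4.7,"yaw": 0},{"tx": 0,"ty": 0,"tz": 5.4,"yaw": 0},{"tx": 0,"ty": 0,"tz": 6.1,"yaw": 0},{"tx": 0,"ty": 0,"tz": 6.8,"yaw": 0},{"tx": 0,"ty": 0,"tz": 7.4,"yaw": 0},{"tx": 0,"ty": 0,"tz": 8,"yaw": 0}])

```text
t: 12.93
tool_pos: [0.5456, -0.1571, 0.0276]
tool_rot: [-90.3, 0.1, -4.8]
wrist_force: [-0.0, -7.6, 7.0]
opening: -0.0001
```

```bash
python3 -c "
from h import *
plan((-44,-119,5),0)
save('top','t11.png');crop('t11.png',225,130,395,245,4.7,'t11c.png');save('wrist','w11.png')"
```

```text
now cut [ -44.5 -201.6    5.6] headrel 0.0 F [-0.  -7.6  7. ] t 12.93 open -0.0001
tx,ty,tz [0.05 0.03 8.26] yaw 0.02
```

View pics/t11c.png

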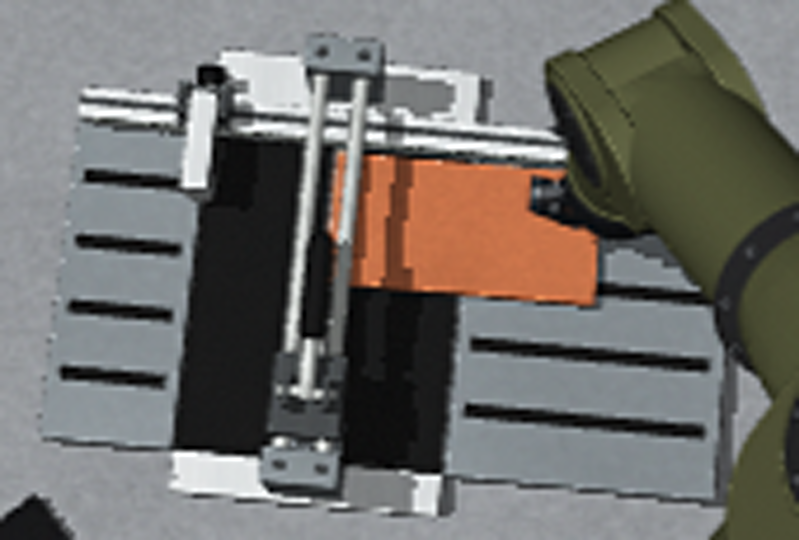

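View pics/w11.png

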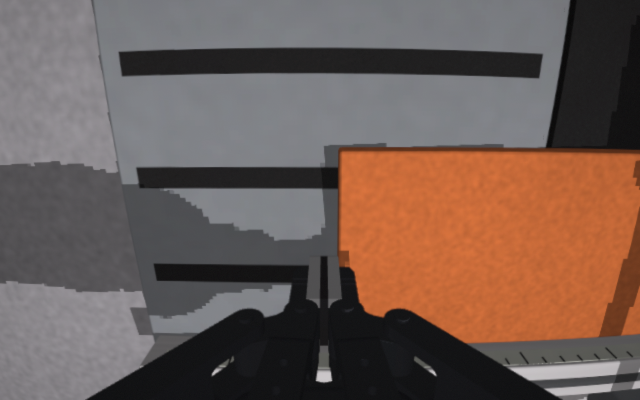

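Emit:
servo_tool(motion=[{"tx": 0,"ty": 0,"tz": 0.6,"yaw": 0},{"tx": 0,"ty": 0,"tz": 1.2,"yaw": 0},{"tx": 0,"ty": 0,"tz": 1.8,"yaw": 0},{"tx": 0,"ty": 0,"tz": 2.4,"yaw": 0},{"tx": 0,"ty": 0,"tz": 3,"yaw": 0},{"tx": 0,"ty": 0,"tz": 3.6,"yaw": 0},{"tx": 0,"ty": 0,"tz": 4.2,"yaw": 0},{"tx": 0,"ty": 0,"tz": 4.8,"yaw": 0},{"tx": 0,"ty": 0,"tz": 5.4,"yaw": 0},{"tx": 0,"ty": 0,"tz": 6,"yaw": 0},{"tx": 0,"ty": 0,"tz": 6.4,"yaw": 0},{"tx": 0,"ty": 0,"tz": 6.6,"yaw": 0}])

```text
t: 14.03
tool_pos: [0.5512, -0.0889, 0.0277]
tool_rot: [-90.2, 0.1, -4.7]
wrist_force: [-0.3, -5.2, 4.2]
opening: -0.0003
```

```bash
python3 -c "
from h import *
plan((-44,-119,5),0)
save('scene','s12.png');crop('s12.png',260,150,420,280,4.5,'s12c.png')"
```

```text
now cut [ -44.6 -133.2    5.7] headrel 0.2 F [-0.3 -5.2  4.2] t 14.03 open -0.0003
tx,ty,tz [0.07 0.06 1.42] yaw 0.18
```

View pics/s12c.png

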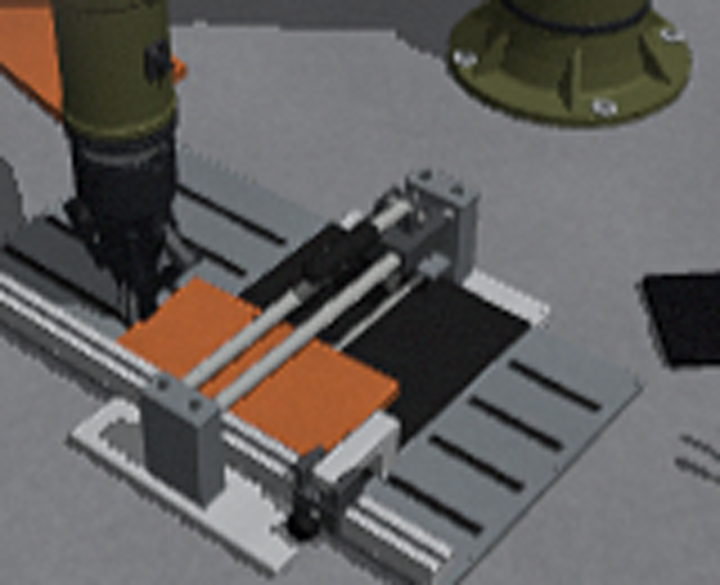

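The scene view shows the tile under the rods with its leading end close to the lowered leg. I'll go slowly from here.

Emit:
servo_tool(motion=[{"tx": 0,"ty": 0,"tz": 0.3,"yaw": 0},{"tx": 0,"ty": 0,"tz": 0.6,"yaw": 0},{"tx": 0,"ty": 0,"tz": 0.8,"yaw": 0},{"tx": 0,"ty": 0,"tz": 1,"yaw": 0},{"tx": 0,"ty": 0,"tz": 1.1,"yaw": 0}])

```text
t: 14.5
tool_pos: [0.5521, -0.078, 0.0277]
tool_rot: [-90.2, 0.1, -4.7]
wrist_force: [0.2, -5.8, 4.6]
opening: 0.0
```

```bash
python3 -c "
from h import *
plan((-44,-119,5),0)"
```

```text
now cut [ -44.7 -122.3    5.7] headrel 0.2 F [ 0.2 -5.8  4.6] t 14.5 open 0.0
tx,ty,tz [0.07 0.06 0.33] yaw 0.17
```

Emit:
servo_tool(motion=[{"tx": 0,"ty": 0,"tz": 0.2,"yaw": 0},{"tx": 0,"ty": 0,"tz": 0.3,"yaw": 0},{"tx": 0,"ty": 0,"tz": 0.4,"yaw": 0}])

```text
t: 14.75
tool_pos: [0.5523, -0.0747, 0.0277]
tool_rot: [-90.2, 0.1, -4.7]
wrist_force: [0.1, -5.5, 4.0]
opening: 0.0001
```

```bash
python3 -c "
from h import *
plan((-44,-119,5),0)"
```

```text
now cut [ -44.8 -118.9    5.7] headrel 0.1 F [ 0.1 -5.5  4. ] t 14.75 open 0.0001
tx,ty,tz [ 0.08  0.07 -0.01] yaw 0.13
```

Emit:
servo_tool(motion=[{"tx": 0,"ty": 0,"tz": 0.1,"yaw": 0},{"tx": 0,"ty": 0,"tz": 0.2,"yaw": 0},{"tx": 0,"ty": 0,"tz": 0.3,"yaw": 0}])

```text
t: 15.0
tool_pos: [0.5524, -0.0725, 0.0276]
tool_rot: [-90.3, 0.1, -4.8]
wrist_force: [-0.4, -6.0, 4.1]
opening: -0.0006
```

```bash
python3 -c "
from h import *
plan((-44,-119,5),0)
save('scene','s13.png');crop('s13.png',300,210,380,270,9,'s13c.png')"
```

```text
now cut [ -44.8 -116.8    5.6] headrel 0.1 F [-0.4 -6.   4.1] t 15.0 open -0.0006
tx,ty,tz [ 0.08  0.07 -0.22] yaw 0.09
```

View pics/s13c.png

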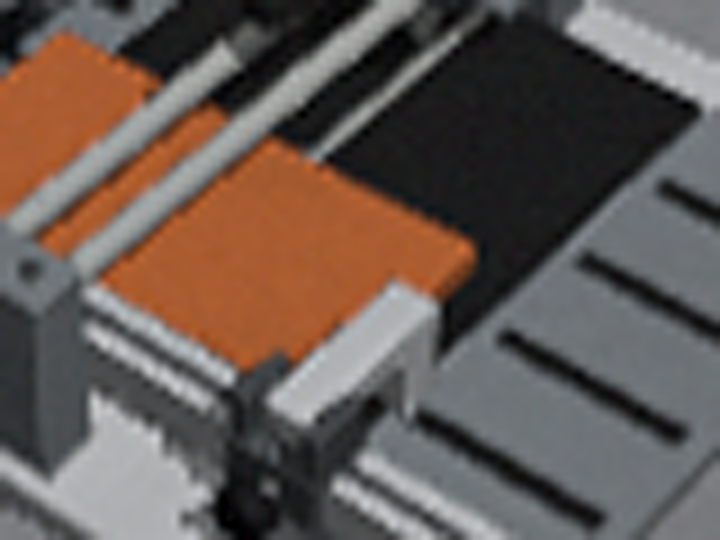

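Emit:
servo_tool(motion=[{"tx": 0,"ty": 0,"tz": 0.2,"yaw": 0},{"tx": 0,"ty": 0,"tz": 0.3,"yaw": 0},{"tx": 0,"ty": 0,"tz": 0.4,"yaw": 0}])

```text
t: 15.3
tool_pos: [0.5526, -0.0689, 0.0277]
tool_rot: [-90.3, 0.2, -4.8]
wrist_force: [-1.0, -6.2, 4.6]
opening: 0.0002
```

```bash
python3 -c "
from h import *
plan((-44,-119,5),0)"
```

```text
now cut [ -44.9 -113.1    5.7] headrel 0.1 F [-1.  -6.2  4.6] t 15.3 open 0.0002
tx,ty,tz [ 0.09  0.07 -0.59] yaw 0.07
```

Emit:
servo_tool(motion=[{"tx": 0,"ty": 0,"tz": 0.2,"yaw": 0},{"tx": 0,"ty": 0,"tz": 0.3,"yaw": 0},{"tx": 0,"ty": 0,"tz": 0.4,"yaw": 0}])

```text
t: 15.55
tool_pos: [0.5527, -0.0679, 0.0277]
tool_rot: [-90.6, 0.2, -4.9]
wrist_force: [0.1, -13.2, 7.7]
opening: 0.0007
```

```bash
python3 -c "
from h import *
plan((-44,-119,5),0)
save('wrist','w14.png')
save('scene','s14.png');crop('s14.png',300,210,380,270,9,'s14c.png')"
```

```text
now cut [ -45.  -112.1    5.7] headrel -0.1 F [  0.1 -13.2   7.7] t 15.55 open 0.0007
tx,ty,tz [ 0.1   0.07 -0.69] yaw -0.05
```

View pics/s14c.png

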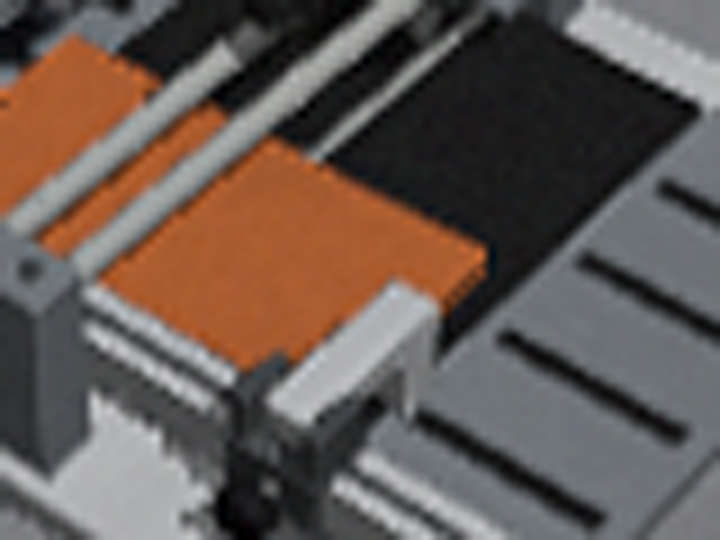

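View pics/w14.png

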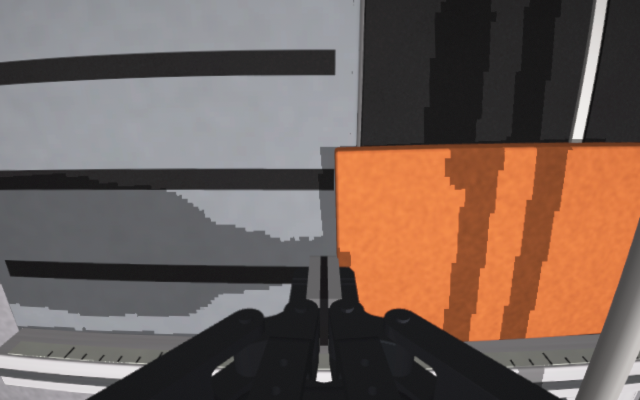

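Contact: the tile stalled and the force rose from 6 to 13 N. I'll back off and check that it's still flush.

Emit:
servo_tool(motion=[{"tx": 0,"ty": 0,"tz": -0.5,"yaw": 0},{"tx": 0,"ty": 0,"tz": -1.5,"yaw": 0},{"tx": 0,"ty": -0.5,"tz": -2.5,"yaw": 0},{"tx": 0,"ty": -3,"tz": -3,"yaw": 0},{"tx": -2,"ty": -6,"tz": -3,"yaw": 0},{"tx": -4,"ty": -9,"tz": -2,"yaw": 0},{"tx": -6,"ty": -12,"tz": -1,"yaw": 0},{"tx": -6,"ty": -14,"tz": 1,"yaw": 0},{"tx": -6,"ty": -15,"tz": 2.5,"yaw": 0},{"tx": -6,"ty": -15,"tz": 3,"yaw": 0},{"tx": -6,"ty": -15,"tz": 3,"yaw": 0}])

```text
t: 16.57
tool_pos: [0.4966, -0.0303, 0.1775]
tool_rot: [-90.5, 0.1, -4.8]
wrist_force: [-1.2, -0.6, -1.3]
opening: -0.0004
```

```bash
python3 -c "
from h import *
plan((-140,-85,5),0)
save('wrist','w15.png');save('top','t15.png');crop('t15.png',225,130,395,245,4.7,'t15c.png')"
```

```text
now cut [-104.   -79.4  155.5] headrel 0.1 F [-1.2 -0.6 -1.3] t 16.57 open -0.0004
tx,ty,tz [-3.57 15.06 -0.42] yaw 0.07
```

View pics/w15.png

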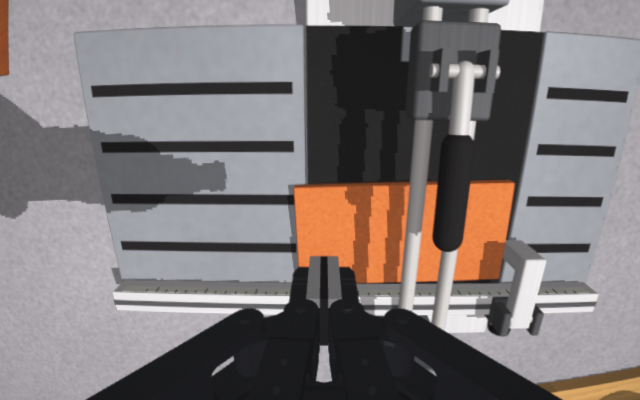

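View pics/t15c.png

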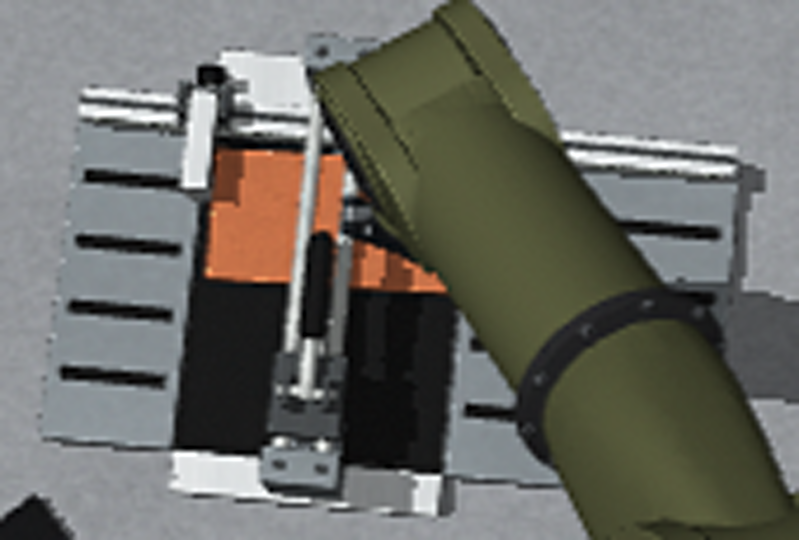

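There may be a small gap at the tile's leading end: in the wrist view a dark strip shows along (450-500, 280). I'll measure it.

```bash
python3 -c "
from h import *
C=cam('wrist')
crop('w15.png',280,170,560,345,2.85,'w15c.png')
print('tile near',[w2c(atz(C,uv,.034)).round(1) for uv in [(295,186),(515,181)]])
print('slot pts z0',[w2c(atz(C,uv,.022)).round(1) for uv in [(92,87),(292,83),(548,88),(628,92)]],'bed near',[w2c(atz(C,uv,.022)).round(1) for uv in [(76,32),(303,26),(545,31)]])
print('fence top front',[w2c(atz(C,uv,.046)).round(1) for uv in [(115,291),(597,292)]])
"
```

```text
tile near [array([-108.6, -108.6,   12. ]), array([-113.7,   87.6,   12. ])]
slot pts z0 [array([-196. , -286.4,    0. ]), array([-195.1, -109.8,    0. ]), array([-194. ,  110.9,    0. ]), array([-193.9,  189.2,    0. ])] bed near [array([-241.6, -293.1,    0. ]), array([-239.3,  -99.8,    0. ]), array([-239.6,  100.6,    0. ])]
fence top front [array([  -5.2, -289. ,   24. ]), array([ -3.4, 189.7,  24. ])]
```

View pics/w15c.png

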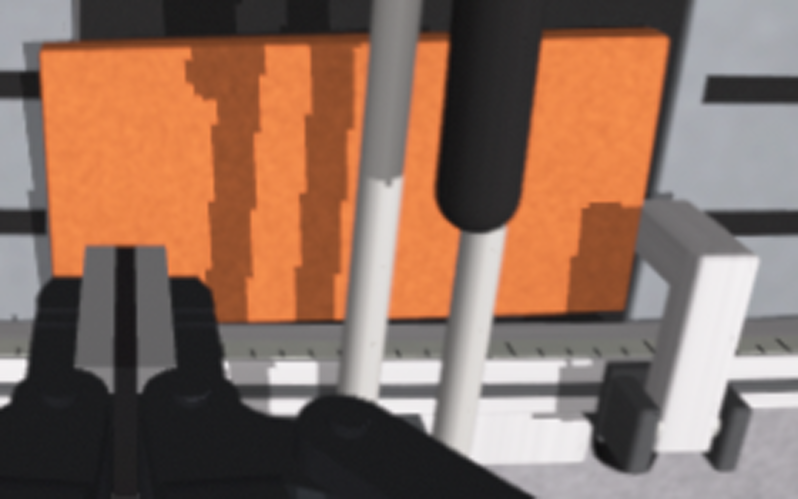

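The tile is about 1.5° askew: its leading end stands about 5 mm off while its right corner touches the fence. I'll press the near side, first right of the rods where there's clearance.

Emit:
servo_tool(motion=[{"tx": -2,"ty": 0,"tz": 0.2,"yaw": 0},{"tx": -3.6,"ty": 2,"tz": 0.2,"yaw": 0},{"tx": -3.6,"ty": 5,"tz": 0.2,"yaw": 0},{"tx": -3.6,"ty": 8,"tz": 0.2,"yaw": 0},{"tx": -3.6,"ty": 11,"tz": 0.2,"yaw": 0},{"tx": -3.6,"ty": 13.5,"tz": 0.2,"yaw": 0},{"tx": -3.6,"ty": 14.6,"tz": 0.2,"yaw": 0},{"tx": -3.6,"ty": 15,"tz": 0.2,"yaw": 0},{"tx": -3.6,"ty": 15,"tz": 0.2,"yaw": 0}])

```text
t: 17.42
tool_pos: [0.4579, -0.0291, 0.0244]
tool_rot: [-90.6, 0.6, -4.9]
wrist_force: [-0.1, -0.4, 0.3]
opening: 0.0001
```

```bash
python3 -c "
from h import *
plan((-113,-75,5),0)
save('scene','s16.png');crop('s16.png',260,150,420,280,4.5,'s16c.png')"
```

```text
now cut [-142.7  -81.5    2.4] headrel -0.1 F [-0.1 -0.4  0.3] t 17.42 open 0.0001
tx,ty,tz [ 2.97 -0.29  0.65] yaw -0.07
```

View pics/s16c.png

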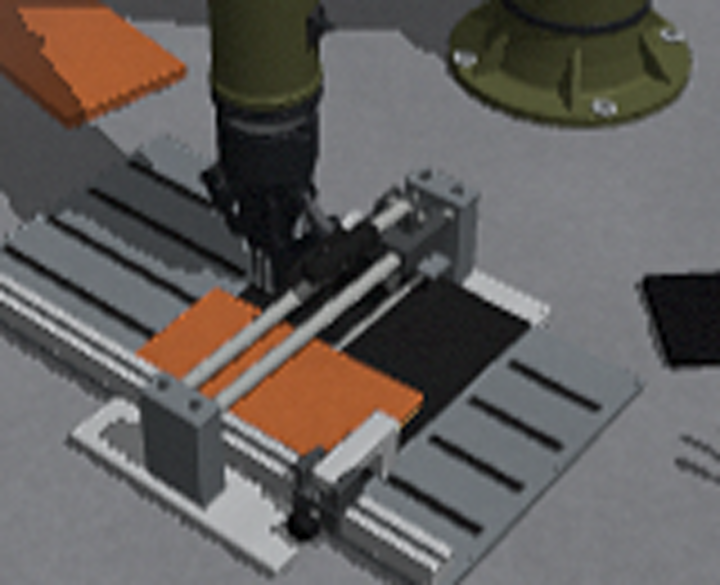

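Emit:
servo_tool(motion=[{"tx": 0.7,"ty": -0.2,"tz": 0.3,"yaw": 0},{"tx": 1.4,"ty": -0.3,"tz": 0.5,"yaw": 0},{"tx": 2,"ty": -0.3,"tz": 0.5,"yaw": 0},{"tx": 2.5,"ty": -0.3,"tz": 0.5,"yaw": 0},{"tx": 2.8,"ty": -0.3,"tz": 0.5,"yaw": 0},{"tx": 3.1,"ty": -0.3,"tz": 0.5,"yaw": 0},{"tx": 3.4,"ty": -0.3,"tz": 0.5,"yaw": 0},{"tx": 3.6,"ty": -0.3,"tz": 0.5,"yaw": 0},{"tx": 3.6,"ty": -0.3,"tz": 0.5,"yaw": 0}])

```text
t: 18.22
tool_pos: [0.4886, -0.0273, 0.0273]
tool_rot: [-90.8, 1.1, -4.9]
wrist_force: [-18.6, 1.8, 11.9]
opening: -0.0003
```

```bash
python3 -c "
from h import *
plan((-113,-78,5),0);print(bot.sense()['tool_rot'])"
```

```text
now cut [-112.2  -77.1    5.3] headrel -0.0 F [-18.6   1.8  11.9] t 18.22 open -0.0003
tx,ty,tz [-0.07  0.03 -0.09] yaw -0.02
[-90.75403132   1.07208843  -4.88892915]
```

```bash
python3 -c "
from h import *
save('wrist','w17.png');save('scene','s17.png');crop('s17.png',280,200,380,270,8,'s17c.png')"
```

```text
(no output)
```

View pics/w17.png

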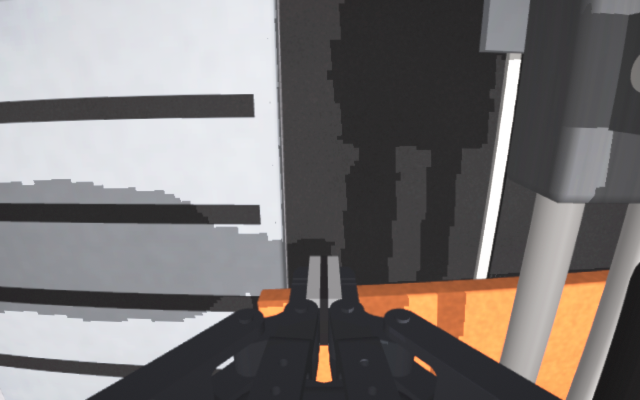

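View pics/s17c.png

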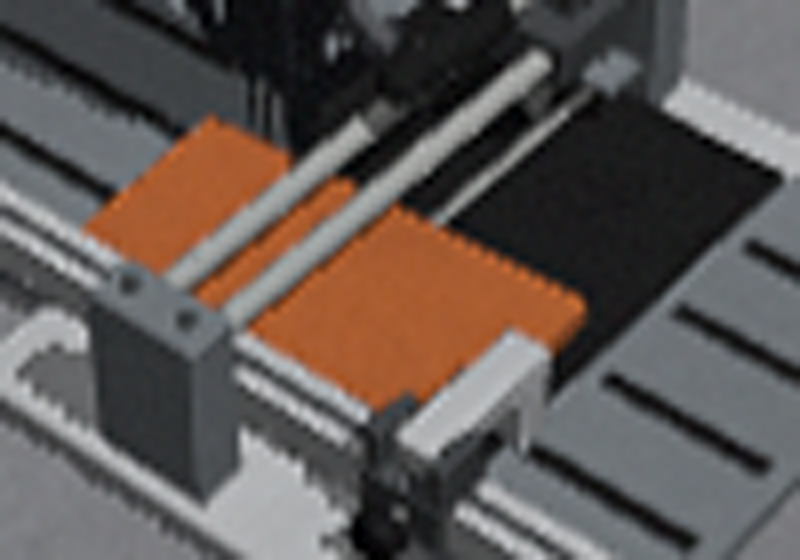

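```bash
python3 -c "
from h import *
C=cam('wrist')
print([w2c(atz(C,uv,.034)).round(1) for uv in [(262,291),(360,286),(450,281),(500,277.5),(605,271)]])
print([w2c(atz(C,uv,.022)).round(1) for uv in [(0,293),(260,303),(0,205),(258,206)]])"
```

```text
[array([-106.2, -106.7,   12. ]), array([-109.3,  -60.6,   12. ]), array([-111.9,  -18.4,   12. ]), array([-113.5,    5.5,   12. ]), array([-115.9,   58.7,   12. ])]
[array([ -91.7, -262.7,   -0. ]), array([ -91.2, -111. ,   -0. ]), array([-144.7, -243.8,   -0. ]), array([-144.6, -108.5,   -0. ])]
```

Pushing there made it worse: the skew is now about 3.4°, with the right corner on the fence. I'll push at the leading end instead, left of the rods, with the jaws turned along x.

Emit:
servo_tool(motion=[{"tx": -1,"ty": 0,"tz": 0,"yaw": 0},{"tx": -2.5,"ty": 0,"tz": 0,"yaw": 0},{"tx": -3,"ty": -2,"tz": 0,"yaw": 0},{"tx": -3,"ty": -5,"tz": -0.5,"yaw": 0},{"tx": -3,"ty": -9,"tz": -0.5,"yaw": 5},{"tx": -3,"ty": -12,"tz": 0,"yaw": 12},{"tx": -3,"ty": -14,"tz": 1,"yaw": 19},{"tx": -3,"ty": -15,"tz": 3,"yaw": 26},{"tx": -3,"ty": -15,"tz": 5,"yaw": 33},{"tx": -3,"ty": -15,"tz": 7,"yaw": 40},{"tx": -3,"ty": -15,"tz": 9,"yaw": 47},{"tx": -3,"ty": -15,"tz": 11,"yaw": 54}])

```text
t: 19.32
tool_pos: [0.4715, 0.0876, 0.1768]
tool_rot: [-91.2, -0.0, -59.2]
wrist_force: [-0.6, -0.2, -0.8]
opening: -0.0
```

```bash
python3 -c "
from h import *
plan((-150,68,150),-90)"
```

```text
now cut [-139.    35.9  154.8] headrel -54.4 F [-0.6 -0.2 -0.8] t 19.32 open -0.0
tx,ty,tz [-3.25  0.46  0.99] yaw 35.64
```

Emit:
servo_tool(motion=[{"tx": -0.5,"ty": 0,"tz": 0.2,"yaw": 7},{"tx": -1.5,"ty": 0,"tz": 0.4,"yaw": 14},{"tx": -2.5,"ty": 0,"tz": 0.7,"yaw": 21},{"tx": -3.2,"ty": 0.2,"tz": 1,"yaw": 28},{"tx": -3.2,"ty": 0.4,"tz": 1,"yaw": 35},{"tx": -3.2,"ty": 0.4,"tz": 1,"yaw": 35.6},{"tx": -3.2,"ty": 0.4,"tz": 1,"yaw": 35.6}])

```text
t: 19.9
tool_pos: [0.4639, 0.1202, 0.1727]
tool_rot: [-90.9, -0.7, -94.6]
wrist_force: [0.6, -0.9, -0.1]
opening: -0.0007
```

```bash
python3 -c "
from h import *
plan((-150,68,5),-90)
C=cam('wrist')
save('wrist','w18.png')"
```

```text
now cut [-149.4   67.8  150.7] headrel -89.8 F [ 0.6 -0.9 -0.1] t 19.9 open -0.0007
tx,ty,tz [-0.21 14.57  0.18] yaw 0.24
```

View pics/w18.png

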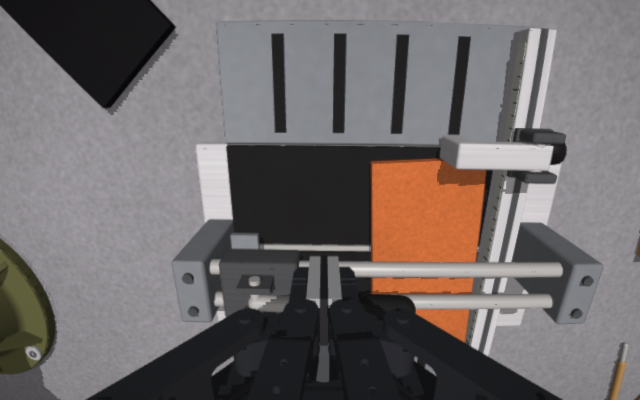

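Emit:
servo_tool(motion=[{"tx": -0.5,"ty": 1.5,"tz": 0,"yaw": 0},{"tx": -0.8,"ty": 4,"tz": 0,"yaw": 0},{"tx": -0.8,"ty": 7,"tz": 0,"yaw": 0},{"tx": -0.8,"ty": 9.5,"tz": 0,"yaw": 0},{"tx": -0.8,"ty": 12,"tz": 0,"yaw": 0},{"tx": -0.8,"ty": 13.5,"tz": 0,"yaw": 0},{"tx": -0.8,"ty": 14.3,"tz": 0,"yaw": 0},{"tx": -0.8,"ty": 14.5,"tz": 0,"yaw": 0},{"tx": -0.8,"ty": 14.5,"tz": 0,"yaw": 0}])

```text
t: 20.7
tool_pos: [0.4622, 0.1263, 0.0277]
tool_rot: [-91.0, -0.7, -94.5]
wrist_force: [-0.1, -0.4, -0.5]
opening: -0.0002
```

```bash
python3 -c "
from h import *
plan((-114,74,5),-90)
save('wrist','w19.png')"
```

```text
now cut [-151.6   73.7    5.7] headrel -89.7 F [-0.1 -0.4 -0.5] t 20.7 open -0.0002
tx,ty,tz [-0.01  0.    3.76] yaw 0.34
```

View pics/w19.png

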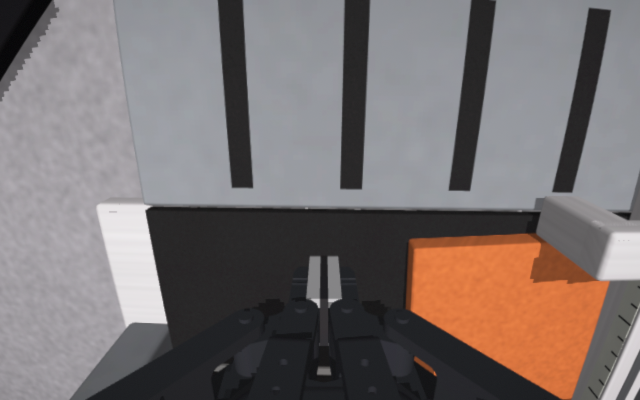

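Emit:
servo_tool(motion=[{"tx": 0,"ty": 0,"tz": 0.7,"yaw": 0},{"tx": 0,"ty": 0,"tz": 1.3,"yaw": 0},{"tx": 0,"ty": 0,"tz": 1.8,"yaw": 0},{"tx": 0,"ty": 0,"tz": 2.3,"yaw": 0},{"tx": 0,"ty": 0,"tz": 2.7,"yaw": 0},{"tx": 0,"ty": 0,"tz": 3,"yaw": 0},{"tx": 0,"ty": 0,"tz": 3.3,"yaw": 0},{"tx": 0,"ty": 0,"tz": 3.5,"yaw": 0}])

```text
t: 21.42
tool_pos: [0.497, 0.1237, 0.0277]
tool_rot: [-91.0, -0.7, -94.5]
wrist_force: [-5.3, 2.4, 6.4]
opening: -0.0
```

```bash
python3 -c "
from h import *
plan((-114,74,5),-90)
save('wrist','w20.png')"
```

```text
now cut [-116.7   74.1    5.7] headrel -89.7 F [-5.3  2.4  6.4] t 21.42 open -0.0
tx,ty,tz [0.01 0.07 0.27] yaw 0.33
```

View pics/w20.png

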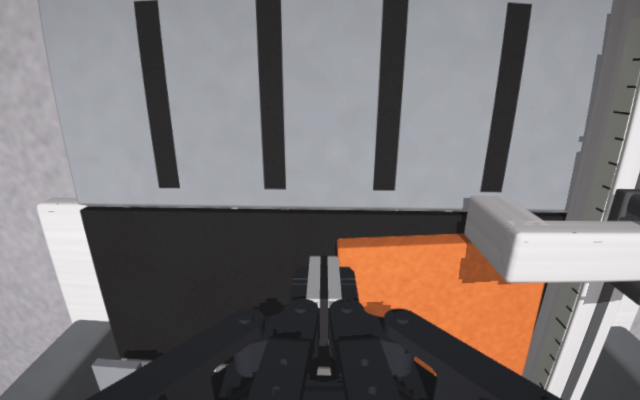

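Emit:
servo_tool(motion=[{"tx": 0,"ty": 0,"tz": 0.2,"yaw": 0},{"tx": 0,"ty": 0,"tz": 0.3,"yaw": 0},{"tx": 0,"ty": 0,"tz": 0.4,"yaw": 0},{"tx": 0,"ty": 0,"tz": 0.5,"yaw": 0}])

```text
t: 21.8
tool_pos: [0.5006, 0.1242, 0.0277]
tool_rot: [-91.1, -0.7, -94.5]
wrist_force: [-4.6, 2.0, 5.6]
opening: -0.0001
```

```bash
python3 -c "
from h import *
plan((-114,74,5),-90)
save('wrist','w21.png');crop('w21.png',440,160,640,400,3.3/1.33,'w21c.png')"
```

```text
now cut [-113.2   74.8    5.7] headrel -89.6 F [-4.6  2.   5.6] t 21.8 open -0.0001
tx,ty,tz [ 0.08  0.08 -0.08] yaw 0.41
```

View pics/w21c.png

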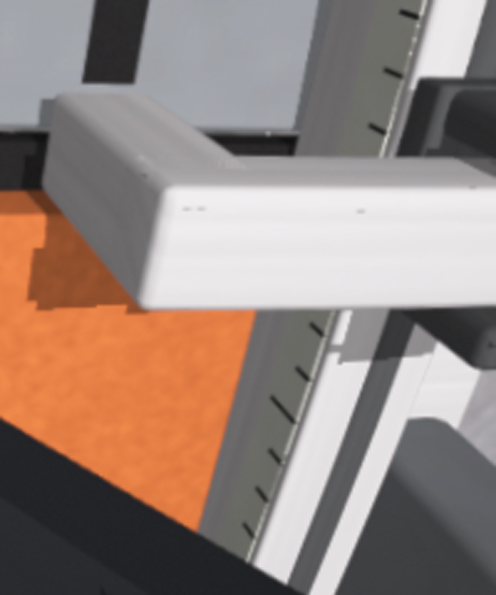

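Emit:
servo_tool(motion=[{"tx": 0.1,"ty": 0,"tz": 0.2,"yaw": 0},{"tx": 0.1,"ty": 0,"tz": 0.3,"yaw": 0},{"tx": 0.1,"ty": 0,"tz": 0.4,"yaw": 0}])

```text
t: 22.1
tool_pos: [0.5038, 0.1239, 0.0278]
tool_rot: [-91.2, -0.7, -94.4]
wrist_force: [-5.4, 2.6, 4.6]
opening: -0.0001
```

```bash
python3 -c "
from h import *
plan((-114,74,5),-90)"
```

```text
now cut [-109.9   74.8    5.8] headrel -89.5 F [-5.4  2.6  4.6] t 22.1 open -0.0001
tx,ty,tz [ 0.08  0.09 -0.4 ] yaw 0.48
```

Emit:
servo_tool(motion=[{"tx": 0,"ty": 0,"tz": 0.2,"yaw": 0},{"tx": 0,"ty": 0,"tz": 0.3,"yaw": 0},{"tx": 0,"ty": 0,"tz": 0.3,"yaw": 0}])

```text
t: 22.35
tool_pos: [0.5055, 0.1241, 0.0277]
tool_rot: [-91.3, -0.7, -94.4]
wrist_force: [-5.2, 1.5, 6.8]
opening: -0.0002
```

```bash
python3 -c "
from h import *
plan((-114,74,5),-90)
save('wrist','w22.png');crop('w22.png',440,160,640,400,3.3/1.33,'w22c.png')"
```

```text
now cut [-108.3   75.1    5.7] headrel -89.5 F [-5.2  1.5  6.8] t 22.35 open -0.0002
tx,ty,tz [ 0.11  0.09 -0.57] yaw 0.52
```

View pics/w22c.png

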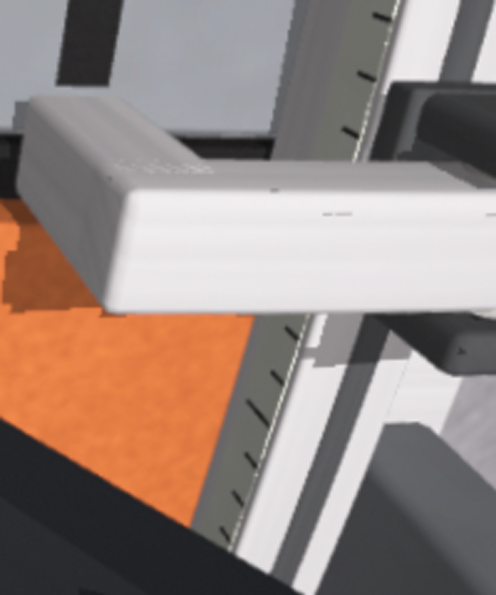

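Emit:
servo_tool(motion=[{"tx": 0,"ty": 0,"tz": 0.2,"yaw": 0},{"tx": 0,"ty": 0,"tz": 0.3,"yaw": 0},{"tx": 0,"ty": 0,"tz": 0.3,"yaw": 0}])

```text
t: 22.65
tool_pos: [0.507, 0.1243, 0.0278]
tool_rot: [-91.4, -0.7, -94.3]
wrist_force: [-6.0, 2.2, 8.1]
opening: -0.0002
```

```bash
python3 -c "
from h import *
plan((-114,74,5),-90)"
```

```text
now cut [-106.8   75.5    5.8] headrel -89.4 F [-6.   2.2  8.1] t 22.65 open -0.0002
tx,ty,tz [ 0.14  0.1  -0.72] yaw 0.56
```

```bash
python3 -c "
from h import *
save('wrist','w23.png');save('scene','s23.png');crop('s23.png',280,200,380,270,8,'s23c.png')"
```

```text
(no output)
```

View pics/w23.png

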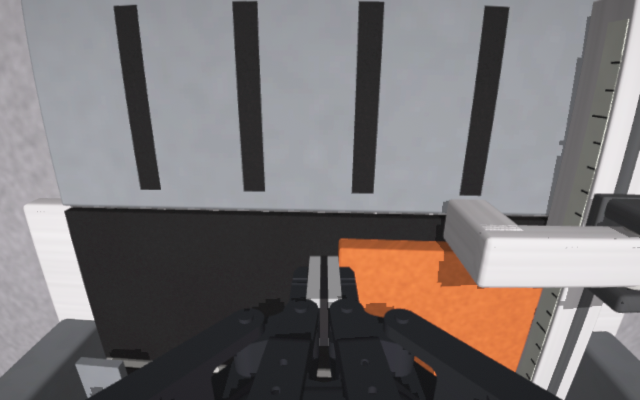

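View pics/s23c.png

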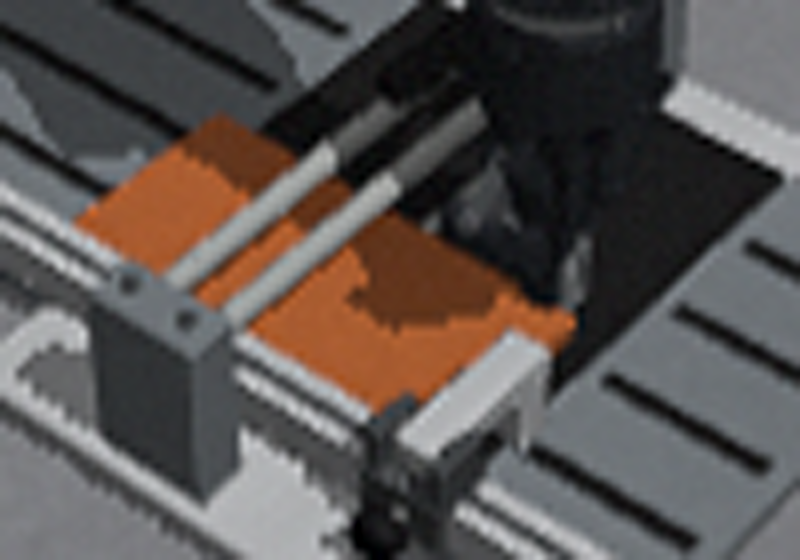

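```bash
python3 -c "
from h import *
C=cam('wrist')
print([w2c(atz(C,uv,.034)).round(1) for uv in [(340,240),(438,241),(541,288),(530,330),(519,372)]],'pad line/bed z0',[w2c(atz(C,uv,.022)).round(1) for uv in [(67,207),(445,213)]])
print('fence top front',[w2c(atz(C,uv,.046)).round(1) for uv in [(629,20),(603,150)]])
crop('w23.png',480,180,640,400,2.7,'w23c.png')"
```

```text
[array([-99.8,  95.9,  12. ]), array([-56.2,  96.1,  12. ]), array([-2.6, 71.7, 12. ]), array([-1.9, 46.6, 12. ]), array([-0.8, 18.1, 12. ])] pad line/bed z0 [array([-235.3,  104.6,   -0. ]), array([-50.4, 104.9,  -0. ])]
fence top front [array([ -1.7, 186.5,  24. ]), array([ -0.9, 140.6,  24. ])]
```

View pics/w23c.png

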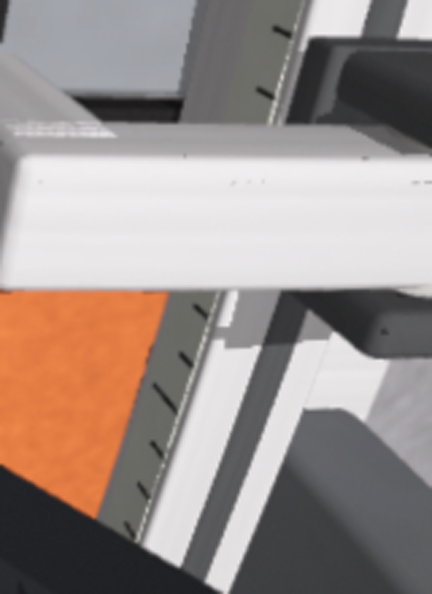

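Emit:
servo_tool(motion=[{"tx": 0,"ty": 0,"tz": 0.2,"yaw": 0},{"tx": 0,"ty": 0,"tz": 0.4,"yaw": 0},{"tx": 0,"ty": 0,"tz": 0.5,"yaw": 0},{"tx": 0,"ty": 0,"tz": 0.5,"yaw": 0}])

```text
t: 23.08
tool_pos: [0.5076, 0.1243, 0.0277]
tool_rot: [-91.8, -0.8, -94.2]
wrist_force: [-15.2, 2.5, 15.7]
opening: -0.0002
```

```bash
python3 -c "
from h import *
plan((-114,74,5),-90)
save('wrist','w24.png')"
```

```text
now cut [-106.2   75.6    5.7] headrel -89.4 F [-15.2   2.5  15.7] t 23.08 open -0.0002
tx,ty,tz [ 0.15  0.1  -0.78] yaw 0.65
```

View pics/w24.png

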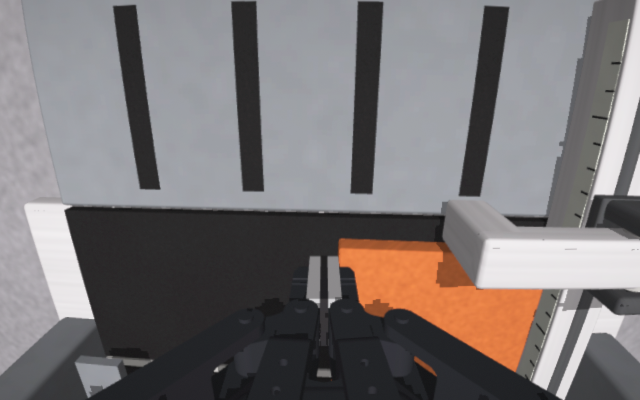

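The force is up to 15 N with no further motion, so the leading corner is on the fence. I'll back off and survey from above.

Emit:
servo_tool(motion=[{"tx": 0,"ty": 0,"tz": -1,"yaw": 0},{"tx": 0,"ty": 0,"tz": -2.5,"yaw": 0},{"tx": 0,"ty": -1,"tz": -3.5,"yaw": 0},{"tx": 0,"ty": -4,"tz": -3.5,"yaw": 0},{"tx": 0,"ty": -8,"tz": -3.5,"yaw": 0},{"tx": 0,"ty": -12,"tz": -4,"yaw": 0},{"tx": 0,"ty": -16,"tz": -6,"yaw": 0},{"tx": 0,"ty": -19,"tz": -8,"yaw": 0},{"tx": 0,"ty": -20,"tz": -9,"yaw": 0},{"tx": 0,"ty": -20,"tz": -9,"yaw": 0},{"tx": 0,"ty": -20,"tz": -9,"yaw": 0}])

```text
t: 24.05
tool_pos: [0.4249, 0.1331, 0.2309]
tool_rot: [-91.7, -0.8, -94.2]
wrist_force: [0.8, 0.9, 0.2]
opening: -0.0001
```

```bash
python3 -c "
from h import *
plan((-114,74,5),-90)
save('wrist','w25.png');save('top','t25.png');crop('t25.png',225,130,395,245,4.7,'t25c.png');save('scene','s25.png');crop('s25.png',260,150,420,280,4.5,'s25c.png')"
```

```text
now cut [-189.4   77.3  208.9] headrel -89.4 F [0.8 0.9 0.2] t 24.05 open -0.0001
tx,ty,tz [ 0.11 20.17  8.12] yaw 0.63
```

View pics/w25.png

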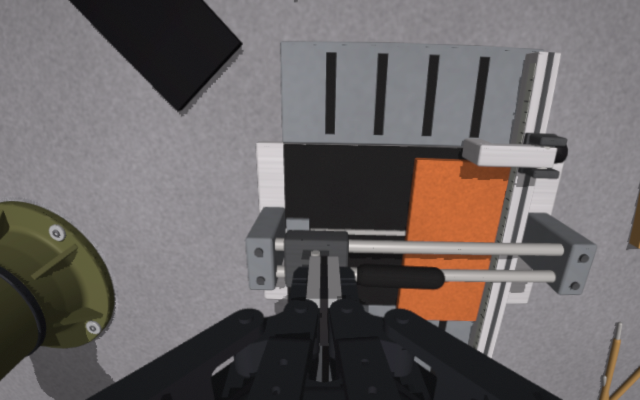

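View pics/t25c.png

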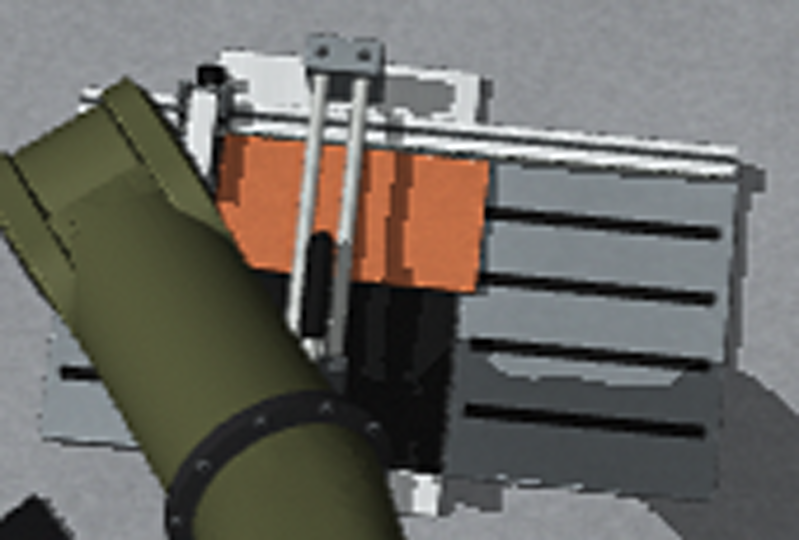

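View pics/s25c.png

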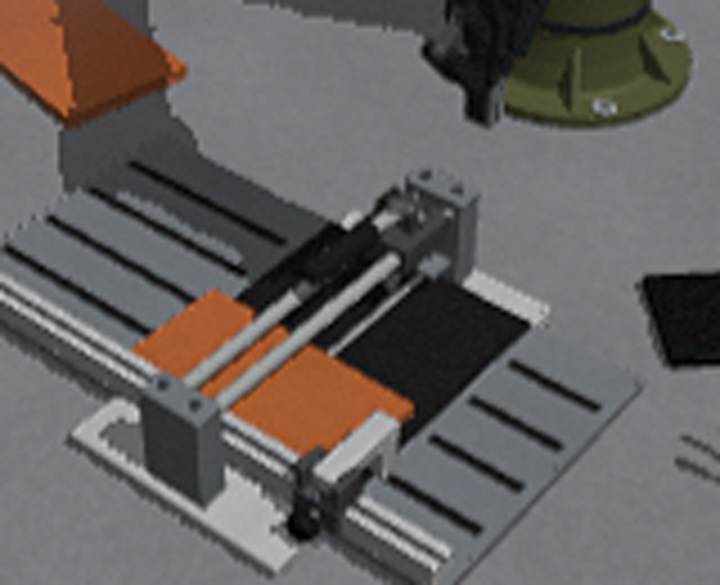

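```bash
python3 -c "
from h import *
C=cam('wrist')
crop('w25.png',380,120,580,360,2.45,'w25c.png')
print([w2c(atz(C,uv,.034)).round(1) for uv in [(415,158),(398,317),(477,321),(480.5,290)]])
print('fence top',[w2c(atz(C,uv,.046)).round(1) for uv in [(537,55),(507,208)]])"
```

```text
[array([-103.6,   93.1,   12. ]), array([-103.6, -102.9,   12. ]), array([  -5.3, -107.6,   12. ]), array([ -9.4, -62.4,  12. ])]
fence top [array([ -3.5, 193.3,  24. ]), array([-5.4, 45.5, 24. ])]
```

View pics/w25c.png

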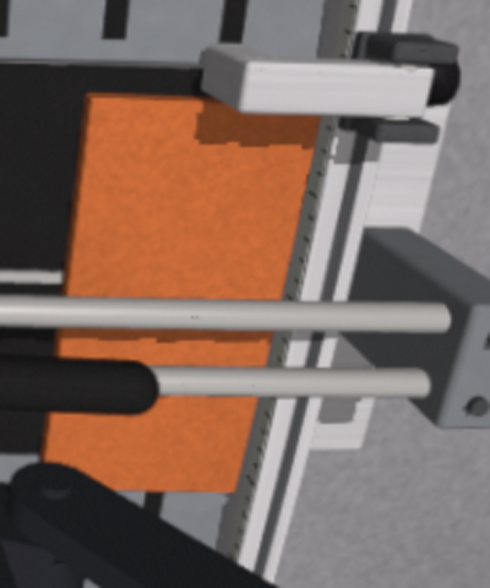

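```bash
cat > gap.py <<'E'
from h import *
import sys
im=cv2.imread('pics/w25.png').astype(int); C=cam('wrist')
for v in [185,195,205,215,225,260,265,290,300,310,316]:
    row=im[v]; b,r=row[:,0],row[:,2]
    sat=(r-b)
    xs=np.where(sat[440:540]>70)[0]
    if len(xs)==0: continue
    x=440+xs.max()
    # subpixel
    s0,s1=sat[x],sat[x+1:x+3].min(); xe=x+.5
    br=row.sum(1)/3
    w=[u for u in range(x+3,x+30) if br[u]>165]
    if not w: continue
    q=w2c(atz(C,(xe,v),.034)); f=w2c(atz(C,(w[0]-.5,v),.046))
    print(v,xe,w[0],q.round(1)[:2],f.round(1)[:2],(f[0]-q[0]).round(1))
for v in [165,180,200,220,260,290,300,310]:
    row=im[v]; sat=row[:,2]-row[:,0]; x=380+np.where(sat[380:480]>70)[0].min()-.5
    print('near',v,x,w2c(atz(C,(x,v),.034)).round(1))
E
python3 gap.py
```

```text
185 506.5 515 [-4.2 66.8] [-2.4 70.4] 1.8
195 504.5 513 [-4.2 55.7] [-2.3 59.8] 1.9
205 502.5 511 [-4.3 44.5] [-2.3 48.9] 2.0
215 500.5 508 [-4.3 33. ] [-3.3 37.8] 1.0
225 497.5 506 [-5.4 21.2] [-3.2 26.4] 2.2
260 489.5 498 [ -6.3 -22.2] [ -3.7 -15.4] 2.6
265 488.5 497 [ -6.2 -28.7] [ -3.6 -21.7] 2.6
290 482.5 492 [ -7.  -62.4] [ -2.9 -54.3] 4.1
300 480.5 489 [ -6.7 -76.6] [ -3.7 -68. ] 3.0
310 478.5 487 [ -6.5 -91.1] [ -3.3 -82. ] 3.1
316 476.5 486 [  -7.3 -100.1] [ -2.8 -90.6] 4.5
near 165 415.5 [-102.4   85.8   12. ]
near 180 413.5 [-102.9   70.    12. ]
near 200 411.5 [-102.9   48.1   12. ]
near 220 408.5 [-103.8   25.2   12. ]
near 260 403.5 [-104.7  -23.8   12. ]
near 290 399.5 [-105.5  -63.9   12. ]
near 300 398.5 [-105.4  -78.    12. ]
near 310 408.5 [-91.9 -92.2  12. ]
```

The leading corner is on the fence and the right end has about 2 mm of gap (0.012 rad), within tolerance but it can be better. I'll re-seat the end against the stop, then nudge the right side.

Emit:
servo_tool(motion=[{"tx": 1,"ty": 0,"tz": 0.5,"yaw": -5},{"tx": 3,"ty": 0,"tz": 1.5,"yaw": -12},{"tx": 5,"ty": 0,"tz": 3,"yaw": -19},{"tx": 8,"ty": 0,"tz": 4.5,"yaw": -26},{"tx": 10.5,"ty": 0,"tz": 6,"yaw": -33},{"tx": 13,"ty": 0,"tz": 7.5,"yaw": -40},{"tx": 15.5,"ty": 0,"tz": 9,"yaw": -47},{"tx": 18,"ty": 0,"tz": 10.5,"yaw": -54},{"tx": 20,"ty": 0,"tz": 12,"yaw": -61},{"tx": 22,"ty": 1,"tz": 13,"yaw": -68},{"tx": 23,"ty": 3,"tz": 13.5,"yaw": -75},{"tx": 23,"ty": 5,"tz": 13.7,"yaw": -82}])

```text
t: 25.2
tool_pos: [0.5431, -0.1113, 0.1756]
tool_rot: [-91.1, 1.8, -12.2]
wrist_force: [-0.2, -0.6, -0.4]
opening: 0.0001
```

```bash
python3 -c "
from h import *
plan((-52,-145,5),0)"
```

```text
now cut [ -50.8 -156.2  153.6] headrel -7.4 F [-0.2 -0.6 -0.4] t 25.2 open 0.0001
tx,ty,tz [ 0.21 14.84  1.39] yaw -7.38
```

Emit:
servo_tool(motion=[{"tx": 0.1,"ty": 1.5,"tz": 0.2,"yaw": -4},{"tx": 0.2,"ty": 4.5,"tz": 0.4,"yaw": -7.4},{"tx": 0.2,"ty": 7.5,"tz": 0.6,"yaw": -7.4},{"tx": 0.2,"ty": 10.5,"tz": 0.7,"yaw": -7.4},{"tx": 0.2,"ty": 13,"tz": 0.8,"yaw": -7.4},{"tx": 0.2,"ty": 14.3,"tz": 0.9,"yaw": -7.4},{"tx": 0.2,"ty": 14.8,"tz": 0.9,"yaw": -7.4},{"tx": 0.2,"ty": 14.8,"tz": 0.9,"yaw": -7.4}])

```text
t: 25.87
tool_pos: [0.5407, -0.1046, 0.0251]
tool_rot: [-90.8, 2.2, -4.8]
wrist_force: [0.2, 0.1, 0.5]
opening: -0.0001
```

```bash
python3 -c "
from h import *
plan((-52,-114,5),0)"
```

```text
now cut [ -53.8 -149.7    3.1] headrel 0.0 F [0.2 0.1 0.5] t 25.87 open -0.0001
tx,ty,tz [ 0.18 -0.25  3.56] yaw 0.04
```

Emit:
servo_tool(motion=[{"tx": 0,"ty": -0.1,"tz": 0.7,"yaw": 0},{"tx": 0.1,"ty": -0.2,"tz": 1.5,"yaw": 0},{"tx": 0.1,"ty": -0.2,"tz": 2.2,"yaw": 0},{"tx": 0.1,"ty": -0.2,"tz": 2.8,"yaw": 0},{"tx": 0.1,"ty": -0.2,"tz": 3.2,"yaw": 0},{"tx": 0.1,"ty": -0.2,"tz": 3.5,"yaw": 0},{"tx": 0.1,"ty": -0.2,"tz": 3.7,"yaw": 0}])

```text
t: 26.45
tool_pos: [0.5455, -0.0697, 0.0278]
tool_rot: [-91.1, 2.1, -4.9]
wrist_force: [-1.0, -9.1, 9.0]
opening: 0.0
```

```bash
python3 -c "
from h import *
plan((-52,-112,5),0)"
```

```text
now cut [ -51.9 -114.5    5.8] headrel -0.0 F [-1.  -9.1  9. ] t 26.45 open 0.0
tx,ty,tz [-0.    0.07  0.26] yaw -0.02
```

Emit:
servo_tool(motion=[{"tx": 0,"ty": 0,"tz": 0.2,"yaw": 0},{"tx": 0,"ty": 0,"tz": 0.3,"yaw": 0},{"tx": 0,"ty": 0,"tz": 0.3,"yaw": 0}])

```text
t: 26.7
tool_pos: [0.546, -0.0675, 0.0282]
tool_rot: [-91.2, 2.0, -4.9]
wrist_force: [-0.2, -4.7, 2.6]
opening: -0.0002
```

```bash
python3 -c "
from h import *
plan((-52,-112,5),0)"
```

```text
now cut [ -51.7 -112.3    6.2] headrel -0.0 F [-0.2 -4.7  2.6] t 26.7 open -0.0002
tx,ty,tz [-0.03  0.12  0.03] yaw -0.05
```

Emit:
servo_tool(motion=[{"tx": 0,"ty": 0,"tz": 0.1,"yaw": 0},{"tx": 0,"ty": 0,"tz": 0.2,"yaw": 0},{"tx": 0,"ty": 0,"tz": 0.3,"yaw": 0},{"tx": 0,"ty": 0,"tz": 0.3,"yaw": 0}])

```text
t: 27.03
tool_pos: [0.5459, -0.0669, 0.0282]
tool_rot: [-91.4, 2.1, -5.0]
wrist_force: [0.1, -9.7, 3.4]
opening: 0.0001
```

```bash
python3 -c "
from h import *
plan((-52,-112,5),0)"
```

```text
now cut [ -51.8 -111.7    6.2] headrel -0.1 F [ 0.1 -9.7  3.4] t 27.03 open 0.0001
tx,ty,tz [-0.02  0.12 -0.03] yaw -0.15
```

Emit:
servo_tool(motion=[{"tx": 0,"ty": 0,"tz": 0.2,"yaw": 0},{"tx": 0,"ty": 0,"tz": 0.3,"yaw": 0},{"tx": 0,"ty": 0,"tz": 0.3,"yaw": 0}])

```text
t: 27.28
tool_pos: [0.546, -0.0669, 0.0282]
tool_rot: [-91.6, 2.1, -5.2]
wrist_force: [-0.6, -11.4, 5.4]
opening: -0.0002
```

```bash
python3 -c "
from h import *
plan((-140,-78,5),0)"
```

```text
now cut [ -51.7 -111.6    6.2] headrel -0.3 F [ -0.6 -11.4   5.4] t 27.28 open -0.0002
tx,ty,tz [-8.83  0.35  3.33] yaw -0.28
```

Stalled on the stop again. Next is the near side, right of the rods.

Emit:
servo_tool(motion=[{"tx": 0,"ty": 0,"tz": -1,"yaw": 0},{"tx": 0,"ty": -0.5,"tz": -2,"yaw": 0},{"tx": -1,"ty": -3,"tz": -2,"yaw": 0},{"tx": -4,"ty": -5,"tz": -2,"yaw": 0},{"tx": -7,"ty": -5,"tz": -1,"yaw": 0},{"tx": -9,"ty": -5,"tz": 1,"yaw": 0},{"tx": -9.5,"ty": -5,"tz": 3,"yaw": 0},{"tx": -9.5,"ty": -3,"tz": 3.6,"yaw": 0},{"tx": -9.5,"ty": -1,"tz": 3.6,"yaw": 0},{"tx": -9.3,"ty": 0.1,"tz": 3.6,"yaw": 0},{"tx": -9.3,"ty": 0.1,"tz": 3.6,"yaw": 0}])

```text
t: 28.2
tool_pos: [0.4557, -0.0227, 0.0281]
tool_rot: [-91.6, 2.3, -5.1]
wrist_force: [-0.5, 0.8, 0.1]
opening: 0.0004
```

```bash
python3 -c "
from h import *
plan((-113,-75,5),0)
save('wrist','w30.png');C=cam('wrist')"
```

```text
now cut [-145.4  -75.4    6.1] headrel -0.3 F [-0.5  0.8  0.1] t 28.2 open 0.0004
tx,ty,tz [ 3.24 -0.02  0.05] yaw -0.26
```

View pics/w30.png

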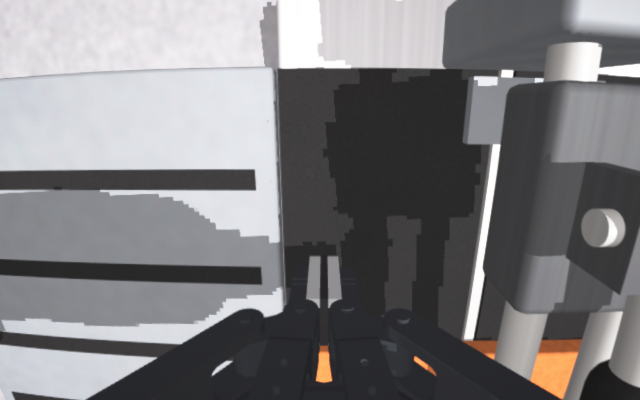

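Emit:
servo_tool(motion=[{"tx": 0.8,"ty": 0,"tz": 0,"yaw": 0},{"tx": 1.6,"ty": 0,"tz": 0,"yaw": 0},{"tx": 2.2,"ty": 0,"tz": 0,"yaw": 0},{"tx": 2.6,"ty": 0,"tz": 0,"yaw": 0},{"tx": 2.9,"ty": 0,"tz": 0,"yaw": 0},{"tx": 3.1,"ty": 0,"tz": 0,"yaw": 0},{"tx": 3.2,"ty": 0,"tz": 0,"yaw": 0}])

```text
t: 28.83
tool_pos: [0.4874, -0.0257, 0.0277]
tool_rot: [-91.6, 2.3, -5.1]
wrist_force: [-3.0, 0.2, 2.5]
opening: -0.0
```

```bash
python3 -c "
from h import *
plan((-113,-75,5),0)
save('wrist','w31.png')
C=cam('wrist')"
```

```text
now cut [-113.6  -75.6    5.7] headrel -0.3 F [-3.   0.2  2.5] t 28.83 open -0.0
tx,ty,tz [0.06 0.07 0.06] yaw -0.28
```

View pics/w31.png

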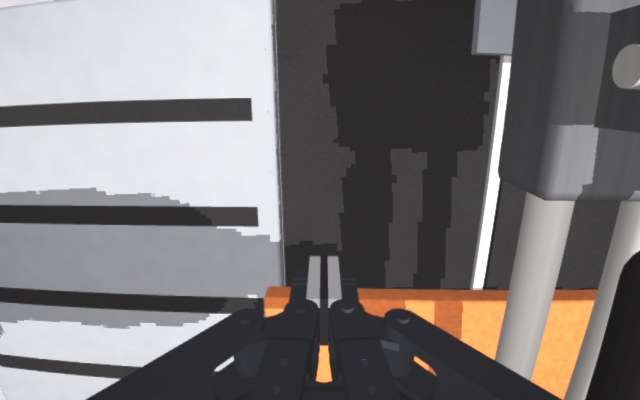

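```bash
python3 -c "
from h import *
C=cam('wrist')
im=cv2.imread('pics/w31.png').astype(int)
for u in [270,280,370,400,430,460,480,570]:
    c=im[:,u]; s=c[:,2]-c[:,0]; v=np.where(s[250:330]>60)[0].min()+250-.5
    print(u,v,w2c(atz(C,(u,v),.034)).round(1))
print([w2c(atz(C,uv,.022)).round(1) for uv in [(0,207),(256,207),(0,102),(250,98)]])"
```

```text
270 285.5 [-110.2 -101.3   12. ]
280 286.5 [-109.7  -96.6   12. ]
370 287.5 [-109.7  -54.3   12. ]
400 288.5 [-109.2  -40.1   12. ]
430 288.5 [-109.2  -26.    12. ]
460 289.5 [-108.6  -11.7   12. ]
480 289.5 [-108.5   -2.    12. ]
570 289.5 [-107.8   43.    12. ]
[array([-144.6, -246.7,   -0. ]), array([-145.3, -108.3,   -0. ]), array([-197.6, -231.6,   -0. ]), array([-195., -108.,   -0.])]
```

Emit:
servo_tool(motion=[{"tx": 0.1,"ty": 0,"tz": 0,"yaw": 0},{"tx": 0.2,"ty": 0,"tz": 0,"yaw": 0},{"tx": 0.3,"ty": 0,"tz": 0,"yaw": 0},{"tx": 0.3,"ty": 0,"tz": 0,"yaw": 0}])

```text
t: 29.22
tool_pos: [0.4895, -0.0264, 0.0275]
tool_rot: [-91.7, 2.4, -5.2]
wrist_force: [-5.5, -1.0, 4.0]
opening: -0.0002
```

```bash
cat > ang.py <<'E'
from h import *
import sys
plan((-113,-75,5),0)
save('wrist',sys.argv[1]);C=cam('wrist')
im=cv2.imread('pics/'+sys.argv[1]).astype(int);P=[]
for u in list(range(268,285,4))+list(range(365,480,8))+[560,570,580]:
    c=im[:,u]; s=c[:,2]-c[:,0]; w=np.where(s[240:340]>60)[0]
    if len(w): P.append(w2c(atz(C,(u,w.min()+239.5),.034)))
P=np.array(P);f=np.polyfit(P[:,1],P[:,0],1);print('tile yaw rel',-f[0],'x at -8',np.polyval(f,-8),'rms',np.std(P[:,0]-np.polyval(f,P[:,1])))
E
python3 ang.py w32.png
```

```text
now cut [-111.5  -76.2    5.5] headrel -0.3 F [-5.5 -1.   4. ] t 29.22 open -0.0002
tx,ty,tz [-0.15  0.05  0.12] yaw -0.28
tile yaw rel -0.0026917733521754318 x at -8 -107.28089575322575 rms 0.22568231602399028
```

Emit:
servo_tool(motion=[{"tx": 0.1,"ty": 0,"tz": 0,"yaw": 0},{"tx": 0.15,"ty": 0,"tz": 0,"yaw": 0},{"tx": 0.15,"ty": 0,"tz": 0,"yaw": 0}])

```text
t: 29.52
tool_pos: [0.4898, -0.0266, 0.0274]
tool_rot: [-91.7, 2.5, -5.1]
wrist_force: [-6.4, 0.5, 5.0]
opening: 0.0001
```

```bash
python3 ang.py w33.png
```

```text
now cut [-111.1  -76.4    5.4] headrel -0.3 F [-6.4  0.5  5. ] t 29.52 open 0.0001
tx,ty,tz [-0.19  0.04  0.14] yaw -0.28
tile yaw rel 0.00024060996373201894 x at -8 -106.94471088531428 rms 0.17932233483636564
```

Angle is about 0 now. I'll retreat and survey.

Emit:
servo_tool(motion=[{"tx": -1,"ty": 0,"tz": 0,"yaw": 0},{"tx": -2.5,"ty": -0.5,"tz": 0,"yaw": 0},{"tx": -3,"ty": -3,"tz": 0,"yaw": 0},{"tx": -3,"ty": -6.5,"tz": -1,"yaw": 0},{"tx": -3,"ty": -10,"tz": -2,"yaw": 0},{"tx": -3,"ty": -13,"tz": -3,"yaw": 0},{"tx": -2,"ty": -15,"tz": -5,"yaw": 0},{"tx": 0,"ty": -16,"tz": -7,"yaw": 0},{"tx": 2,"ty": -16,"tz": -8,"yaw": 0},{"tx": 2,"ty": -16,"tz": -8,"yaw": 0},{"tx": 2,"ty": -16,"tz": -8,"yaw": 0}])

```text
t: 30.48
tool_pos: [0.5113, -0.1046, 0.1886]
tool_rot: [-91.7, 2.4, -5.2]
wrist_force: [0.1, -0.0, -0.9]
opening: -0.0001
```

```bash
python3 -c "
from h import *
plan((-114,74,5),0)
save('wrist','w35.png');save('top','t35.png');crop('t35.png',225,130,395,245,4.7,'t35c.png');save('scene','s35.png');crop('s35.png',280,200,380,270,8,'s35c.png')"
```

```text
now cut [ -83.1 -152.2  166.6] headrel -0.4 F [ 0.1 -0.  -0.9] t 30.48 open -0.0001
tx,ty,tz [-2.56 15.62 23.06] yaw -0.38
```

View pics/w35.png

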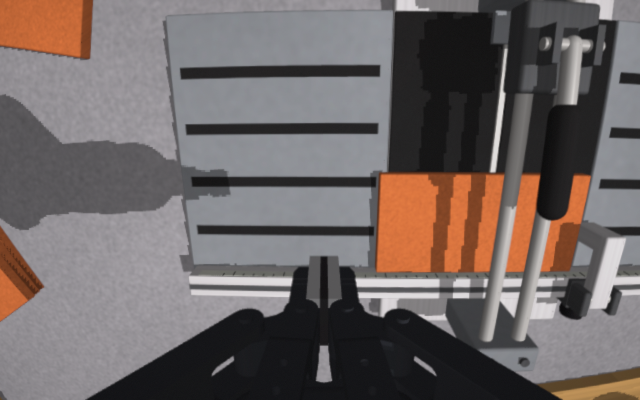

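View pics/t35c.png

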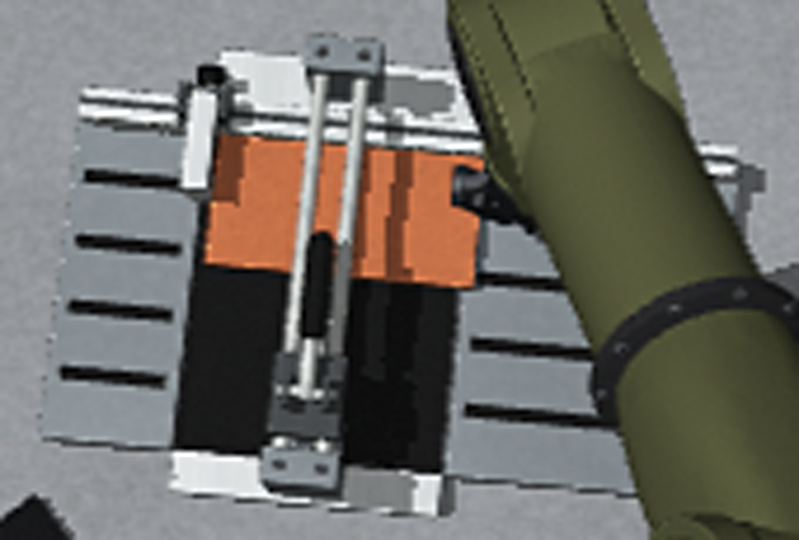

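View pics/s35c.png

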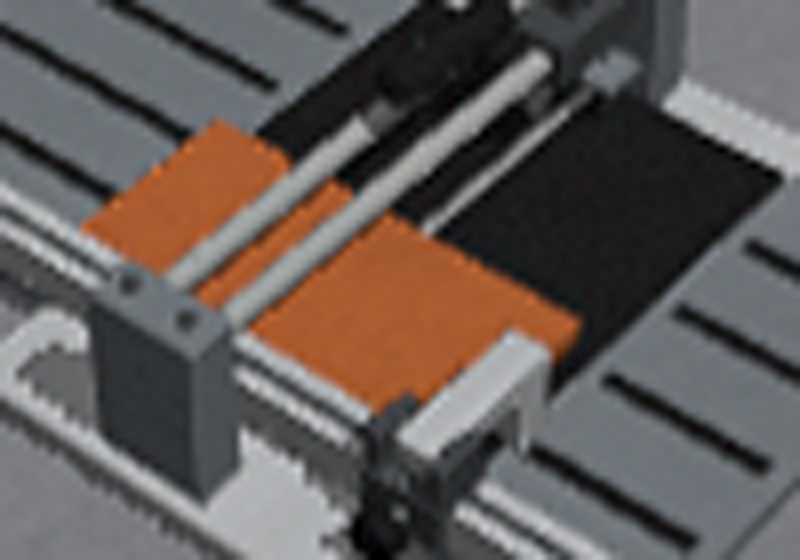

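```bash
python3 - <<'E'
from h import *
im=cv2.imread('pics/w35.png').astype(int)
s=bot.sense();C=cam('wrist')
N=[];F=[];W_=[]
for u in list(range(382,488,6))+[535,540]+list(range(568,590,4)):
    c=im[:,u]; sat=c[:,2]-c[:,0]; w=np.where(sat[140:300]>60)[0]
    if len(w): N.append(w2c(atz(C,(u,w.min()+139.5),.034)))
    if u<570 and len(w): F.append(w2c(atz(C,(u,w.max()+140.5),.034)))
for u in list(range(200,300,8))+list(range(385,480,8)):
    c=im[:,u].sum(1)/3; w=np.where(c[270:300]>170)[0]
    if len(w): W_.append(w2c(atz(C,(u,w.min()+269.5),.046)))
for n,P in (('near',N),('far',F),('fence',W_)):
    P=np.array(P);f=np.polyfit(P[:,1],P[:,0],1);r=P[:,0]-np.polyval(f,P[:,1]);k=abs(r)<2;f=np.polyfit(P[k,1],P[k,0],1);print(n,len(P),k.sum(),'yaw',-f[0].round(4),'x at -90,-8,80',np.polyval(f,[-90,-8,80]).round(1))
print('bed near',[w2c(atz(C,uv,.022)).round(1) for uv in [(167,16),(392,11)]])
crop('w35.png',360,160,640,340,2.8,'w35c.png')
E
```

```text
near 26 7 yaw 0.0065 x at -90,-8,80 [-104.  -104.5 -105.1]
far 21 7 yaw 0.0092 x at -90,-8,80 [-3.9 -4.7 -5.5]
fence 21 21 yaw -0.0001 x at -90,-8,80 [-3.2 -3.2 -3.2]
bed near [array([-240.9, -292.4,    0. ]), array([-240.8,  -97.8,    0. ])]
```

View pics/w35c.png

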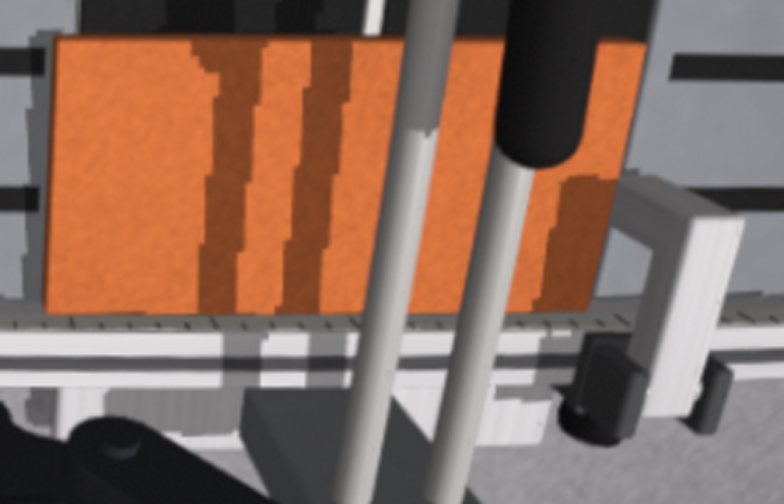

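```bash
python3 -c "
from h import *
print(bot.hand_in())"
```

```text
the job is handed in; nothing more can be done
None
```

The job was handed in at about 30.6 s of the 66 s allowed. The stop arm is down, and the tile lies along the fence with its end up against the stop. No verdict was reported.

- **Stop arm:** I pushed it over from behind. A light touch from above, at the bar's specified 47 mm height, met no resistance. It still looks down in the final pictures.
- **Tile:** I pressed it to the fence and slid it under the rods until it met the stop. That slide left it 1.5° askew. My first correction, pushing on the near side to the right of the rods, made it worse (3.4°). I then pushed at the leading end to the left of the rods and slid the tile back against the stop, where it stalled at about 11 N. A last nudge on the right side followed.

**Last checks (wrist camera):**

| | Measured | Limit |
|---|---|---|
| Angle to fence | about 0.007 rad | 0.03 rad |
| Gap to fence | about 0.7 mm right, 2 mm left | 4 mm at tile centre |

- **Agreement:** while the tool was still pressing the tile, the same camera read its angle as 0.000 rad. The cameras place the cutter to within about 4 mm of each other, so the gap comes from comparing tile and fence in the same picture.
- **Stop contact:** I confirmed it only by the tile stalling, not by a clear view. The final nudge came after that and should have moved the end by less than 1 mm.
- **Left alone:** the tool stayed clear of the jar, cup and cut pieces. The highest push I read was about 20 N, far below the 100 N that would shift the stop block.

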